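Change over the pattern rollers on the studio print table

ROBOT

A 6-joint arm with a two-finger parallel gripper is mounted at the origin on the work surface. World frame = base frame: x ahead of the robot, y to its left, z up, the work surface at z = 0. Lengths are in m, angles in rad, forces in N, time in s.
With the tool pointing down it reaches from about 0.25 to 0.725 m from the base axis. Payload 4 kg.
Tool frame: the origin (TCP) lies at the very end of the fingers, on their centre line; the grasp point (between the pads) lies 19 mm behind it (bot.pinch_z is the distance from the TCP to the grasp point, in m); z points along the fingers, x is the direction in which the jaws open and shut, and the axes are right-handed (so a half turn about z gives the same grasp; the last joint's range is limited). The gripper opens to 85 mm and grips with 20 to 120 N. Pads are 22 mm wide; open, the fingers measure 114 mm over their backs; the gripper's body (76 mm by 85 mm) begins 54 mm behind the grasp point. The pads swing forward as they close: fully open they stand 13 mm farther back than shut.
Start: joints at [-1.301, 0.241, 0.005, 1.335, 0, 1.571], TCP at [0.133, -0.482, 0.231] pointing down, gripper open.
Joint ranges: [-2.72, 2.72], [-1.05, 1.87], [-1.09, 1.28], [-1.99, 2.15], [-1.42, 1.44], [-3.14, 3.14]. Speed limits (rad/s): [2.79, 2.79, 3.14, 3.14, 3.14, 3.14].

INTERFACE

Orientations are given as a unit quaternion [x, y, z, w].
In Python, from workcell import bot gives the robot as it stands. The module is installed in compiled form; this text tells all that it offers.
- The arm moves only by the shell command python3 -m inch 'ROWS'. ROWS is JSON, a list of rows, each a list of 7 numbers: the shift along the tool's x, y, z scaled (see below), then the turn, a rotation vector about the tool's x, y, z scaled (see below), then the gripper command: -1 is fully open, 1 is shut, values between are in proportion. In form: [[x, y, z, wx, wy, wz, gripper], ...]. A call has exactly 8 rows; each row shifts and turns the commanded pose from where the row before left it, along the tool's axes as they then stand; what a row does not reach is not made up. The controller multiplies each number of a shift by 2.5 cm and each number of a turn by 180 degrees. A row lasts 1/10 s, in which the tool goes at most 50 mm and 8.59 degrees, less where a joint would pass 70% of its speed; a pose out of reach is approached as far as the arm can. A call with a number of a shift or a turn outside -1 to 1 is refused whole. A call with a gripper value outside its range is refused whole. The fingers move at their own pace and stop on an object; the grip force is fixed at half the most. Time passes only in rows, so rows that do not move let the fingers close, or fill a call up. It gives the time, the measured TCP pose, the force and the opening at its end, in the units of the state.
- bot.get_obs(): the state, without advancing time (a new reading comes with each control period).
- bot.camera(name): name is "side" or "top"; returns (picture, depth): 480x640x3 uint8, blue, green, red; 480x640 float32, m along the optical axis (not along the pixel's ray), 0 where there is no reading.
- bot.get_calibration(name): a dict with "vfov" (degrees; the focal length in pixels is half the picture's height over the tangent of half this angle, whatever the lens; pixels are square), "cx", "cy" (the principal point, pixels), "dist_coeffs" ([k1, k2, p1, p2, k3] as OpenCV has them; the pictures are not rectified), "R" (3x3) and "t" (3): a world point X has camera coordinates R X + t. Camera axes: x right, y down, z forward; pixel columns grow to the right and rows downward; lengths in m; the calibration is good to about 2 mm. A picture is of the moment at which its call begins. get_calibration takes no time and is no camera call.
- bot.job_done(): hands the job in, once; it reports no verdict.
The state is a dict: "clock": time; "joint_pos": joint angles; "joint_vel": joint speeds; "tau": joint torques, N m; "eef_pos": TCP position; "tool_rot": TCP orientation; "ft_force": force on the tool from outside, world axes, zero at the start; "ft_torque": the same for the moment, N m; "grip_width": finger opening in m.
Only numpy, scipy, OpenCV 4.12 (cv2) and the standard library are available. Lean on these libraries where they do the work, as an engineer would, in place of code of your own. Each camera call takes 0.05 s, during which the arm holds its last target.

TASK

Set up the print table for the next pattern: slide every roller sleeve on the table down onto the post whose base has its colour, wide end up, pressing past the sprung ball until it clicks and the sleeve is fully home. Also tip the spent cores out of the caddy's yellow bay into the aluminium scrap tray, without touching any core with the fingers and with the blue bay's cores staying in their bay, and set the caddy back upright on its cork mat. Leave the jar, the brush pot and the ruler where they are.

Things in the scene. Friction and masses are not known exactly. Their poses are not given: they have to be found in the camera images.
- sleeve_yellow_mid (a point): centre (39 mm above its foot) of the loose yellow pattern-roller sleeve, if present: an upright tube 50 mm across and 78 mm long with a foot flange 68 mm across and 10 mm thick and slim printing bands, about 220 g; z points up along its axis. Its bore is 22.4 mm wide for the lower 52 mm and opens to 34 mm for the top 26 mm, with a step between; the wide end is up at the start and must stay up
- sleeve_blue_mid (a point): centre (39 mm above its foot) of the loose blue pattern-roller sleeve, if present: an upright tube 50 mm across and 78 mm long with a foot flange 68 mm across and 10 mm thick and slim printing bands, about 220 g; z points up along its axis. Its bore is 22.4 mm wide for the lower 52 mm and opens to 34 mm for the top 26 mm, with a step between; the wide end is up at the start and must stay up
- sleeve_white_mid (a point): centre (39 mm above its foot) of the loose white pattern-roller sleeve, if present: an upright tube 50 mm across and 78 mm long with a foot flange 68 mm across and 10 mm thick and slim printing bands, about 220 g; z points up along its axis. Its bore is 22.4 mm wide for the lower 52 mm and opens to 34 mm for the top 26 mm, with a step between; the wide end is up at the start and must stay up
- sleeve_red_mid (a point): centre (39 mm above its foot) of the loose red pattern-roller sleeve, if present: an upright tube 50 mm across and 78 mm long with a foot flange 68 mm across and 10 mm thick and slim printing bands, about 220 g; z points up along its axis. Its bore is 22.4 mm wide for the lower 52 mm and opens to 34 mm for the top 26 mm, with a step between; the wide end is up at the start and must stay up
- seat_yellow (a point): seat of the yellow post: centre of the top face of its yellow round base (88 mm across, 20 mm tall, bolted to the table). From it a fixed steel rod 20 mm across stands up 80 mm, its top 14 mm tapered to 8 mm across; z up, x towards the side where its ball sticks out. A sleeve that is home rests on the seat with its centre 39 mm above it
- ball_yellow (a joint): sprung brass ball (16 mm across) in the side of the yellow post's rod, 60 mm above the seat: metres pushed in, 0 = fully out (5 mm proud of the rod). A sleeve slid down needs about 5 to 12 N to push the ball in, then drags lightly; over the last 7 mm before home the ball snaps out over the step in the bore (the click): joint back to 0
- seat_blue (a point): seat of the blue post: centre of the top face of its blue round base (88 mm across, 20 mm tall, bolted to the table). From it a fixed steel rod 20 mm across stands up 80 mm, its top 14 mm tapered to 8 mm across; z up, x towards the side where its ball sticks out. A sleeve that is home rests on the seat with its centre 39 mm above it
- ball_blue (a joint): sprung brass ball (16 mm across) in the side of the blue post's rod, 60 mm above the seat: metres pushed in, 0 = fully out (5 mm proud of the rod). A sleeve slid down needs about 5 to 12 N to push the ball in, then drags lightly; over the last 7 mm before home the ball snaps out over the step in the bore (the click): joint back to 0
- seat_white (a point): seat of the white post: centre of the top face of its white round base (88 mm across, 20 mm tall, bolted to the table). From it a fixed steel rod 20 mm across stands up 80 mm, its top 14 mm tapered to 8 mm across; z up, x towards the side where its ball sticks out. A sleeve that is home rests on the seat with its centre 39 mm above it
- ball_white (a joint): sprung brass ball (16 mm across) in the side of the white post's rod, 60 mm above the seat: metres pushed in, 0 = fully out (5 mm proud of the rod). A sleeve slid down needs about 5 to 12 N to push the ball in, then drags lightly; over the last 7 mm before home the ball snaps out over the step in the bore (the click): joint back to 0
- seat_red (a point): seat of the red post: centre of the top face of its red round base (88 mm across, 20 mm tall, bolted to the table). From it a fixed steel rod 20 mm across stands up 80 mm, its top 14 mm tapered to 8 mm across; z up, x towards the side where its ball sticks out. A sleeve that is home rests on the seat with its centre 39 mm above it
- ball_red (a joint): sprung brass ball (16 mm across) in the side of the red post's rod, 60 mm above the seat: metres pushed in, 0 = fully out (5 mm proud of the rod). A sleeve slid down needs about 5 to 12 N to push the ball in, then drags lightly; over the last 7 mm before home the ball snaps out over the step in the bore (the click): joint back to 0
- caddy: divided plastic caddy, loose, about 450 g: origin at the centre of its underside, z up; 96 mm along x, 156 mm along y. A 6 mm thick divider along its x axis, 62 mm tall, parts the yellow bay (+y side) from the blue bay (-y side), each 72 mm wide; end walls (at +-x) 46 mm tall, long outer walls (at +-y) only 19 mm tall
- yellow_bay (a point): middle of the yellow bay's floor. Both bay floors fall 8 degrees towards the divider; the outer wall stands 2 mm above the floor's edge, so cores roll out over it when the caddy is tipped about 40 degrees or more to that side, while the divider keeps the other bay's cores in up to 70 degrees
- caddy_grip (a point): centre of the caddy's black handle bar on top of the divider, 101 mm above its underside; the bar runs along the caddy's x, 96 mm long, 22 mm wide, 26 mm tall
- spent1: spent wooden core that starts in the yellow bay: solid roller 32 mm across, 70 mm long, 50 g; origin at its centre, axis along its x, which lies along the divider
- spent2: spent wooden core that starts in the yellow bay: solid roller 32 mm across, 70 mm long, 50 g; origin at its centre, axis along its x, which lies along the divider
- good1: good wooden core that starts in the blue bay and stays there: solid roller 32 mm across, 70 mm long, 50 g; origin at its centre, axis along its x
- good2: good wooden core that starts in the blue bay and stays there: solid roller 32 mm across, 70 mm long, 50 g; origin at its centre, axis along its x
- mat: the caddy's cork mat, fixed: 170 mm (x) by 200 mm (y), 3 mm thick; origin at the centre of its underside, on the table
- tray_in (a point): centre of the inner floor (5 mm above the table) of the open aluminium scrap tray, fixed: 220 mm (x) by 230 mm (y) outside, walls 5 mm thick and 55 mm tall
- jar: bystander: closed white jar, 68 mm across, 85 mm tall, loose; origin at the centre of its underside
- brush_pot: bystander: blue ceramic pot of brushes, 72 mm across, brush ends up to 175 mm high, loose; origin at the centre of its underside
- ruler: bystander: wooden ruler lying flat, 40 by 300 by 6 mm (long along its y), loose; origin at the centre of its underside

How it is judged:
By the outcome, as a careful person would: the job done as asked, in the order asked, and still so for the second after the job is handed in, with the robot touching nothing.
Of sleeve_yellow, sleeve_blue, sleeve_white, sleeve_red only 3 to 4 are there at a start; the rules pass over those that are not, and their reading is None.
At some moment in a run one of sleeve_yellow, sleeve_blue, sleeve_white, sleeve_red may be knocked a few centimetres aside while the robot is not near it.
It also fails if it takes over 210 s, if anything falls off the work surface, if the arm or the gripper's body presses on something with over 40 N, if the wrist force passes 120 N, or if a joint passes its speed limit or range.

## Working session

There is one attempt and no reset: what is moved stays moved. The work goes in short steps, Python scripts to look and compute and a shell command to move; the robot and the scene stay as the last step left them, time stands still between calls to the robot, and variables do not carry over. Pictures are saved under pics/ and viewed, and the job is handed in when it is done.

```bash
mkdir -p pics; ls; cat > h.py <<'E'
import numpy as np, cv2
from workcell import bot
def cal(n):
    c=bot.get_calibration(n); f=240/np.tan(np.radians(c['vfov'])/2)
    K=np.array([[f,0,c['cx']],[0,f,c['cy']],[0,0,1.]])
    return K,np.array(c['dist_coeffs'],float),np.array(c['R']),np.array(c['t'])
def ray(n,px,z):
    K,d,R,t=cal(n)
    p=cv2.undistortPoints(np.array(px,float).reshape(-1,1,2),K,d).reshape(-1,2)
    D=np.c_[p,np.ones(len(p))]@R; o=-R.T@t
    return o+D*((z-o[2])/D[:,2])[:,None]
def cloud(n,dep):
    K,d,R,t=cal(n); v,u=np.mgrid[0:480,0:640]
    p=cv2.undistortPoints(np.stack([u,v],-1).reshape(-1,1,2).astype(float),K,d).reshape(-1,2)
    P=np.c_[p,np.ones(len(p))]*dep.reshape(-1,1)
    return ((P-t)@R).reshape(480,640,3)
def proj(n,X):
    K,d,R,t=cal(n)
    return cv2.projectPoints(np.array(X,float).reshape(-1,1,3),cv2.Rodrigues(R)[0],t,K,d)[0].reshape(-1,2)
E
python3 - <<'E'
from h import *
for n in ('top','side'):
    im,d=bot.camera(n); cv2.imwrite(f'pics/{n}0.png',im); np.save(f'{n}0.npy',d)
    K,dc,R,t=cal(n); print(n,K,dc,R,-R.T@t)
print(bot.get_obs(),bot.pinch_z)
E
```

```text
pics
top [[576.48271064   0.         315.41431696]
 [  0.         576.48271064 247.77347883]
 [  0.           0.           1.        ]] [-0.02303546  0.          0.          0.          0.        ] [[ 0.02511471 -0.99966332  0.00651833]
 [-0.99148441 -0.02574161 -0.1276559 ]
 [ 0.12778071 -0.00325678 -0.9917971 ]] [ 0.41462165 -0.01790456  1.31649599]
side [[596.23691757   0.         313.79334138]
 [  0.         596.23691757 234.90004442]
 [  0.           0.           1.        ]] [-0.05281876  0.          0.          0.          0.        ] [[-0.70281372 -0.71137117  0.00198241]
 [-0.42210479  0.41478069 -0.80609213]
 [ 0.57260844 -0.56736939 -0.59178674]] [-0.20806364  0.76011415  0.90465668]
{'clock': 0.1, 'joint_pos': array([-1.30098481e+00,  2.41335388e-01,  3.86239577e-03,  1.33517413e+00,
        1.01948584e-05,  1.57081491e+00]), 'joint_vel': array([-0.00163972, -0.00285885,  0.00138852, -0.00067817, -0.00024716,
        0.00095896]), 'tau': array([-8.55496874e-04, -3.73137510e+01,  2.53009897e+01,  1.08452651e-02,
        1.49816441e-05,  5.69666682e-06]), 'eef_pos': array([ 0.13313032, -0.48137623,  0.2305044 ]), 'tool_rot': array([ 7.95779735e-01, -6.05585467e-01, -7.33334917e-04, -5.64449146e-04]), 'ft_force': array([-0.36701953, -0.1159241 , -0.47765804]), 'ft_torque': array([-0.04084644, -0.03870446, -0.03715367]), 'grip_width': 0.08531575925436209} 0.0187
```

View pics/top0.png

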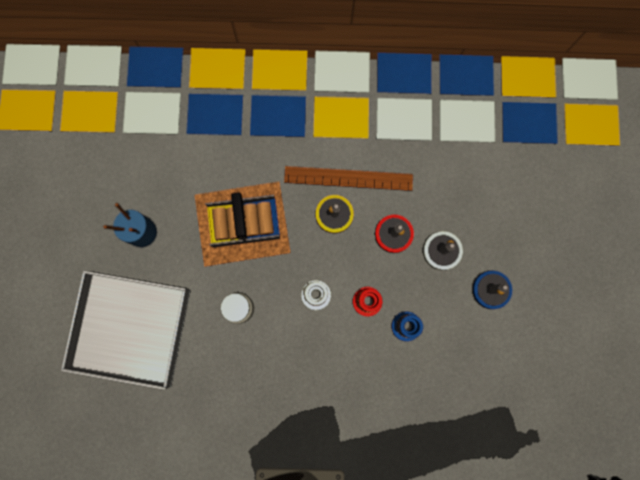

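View pics/side0.png

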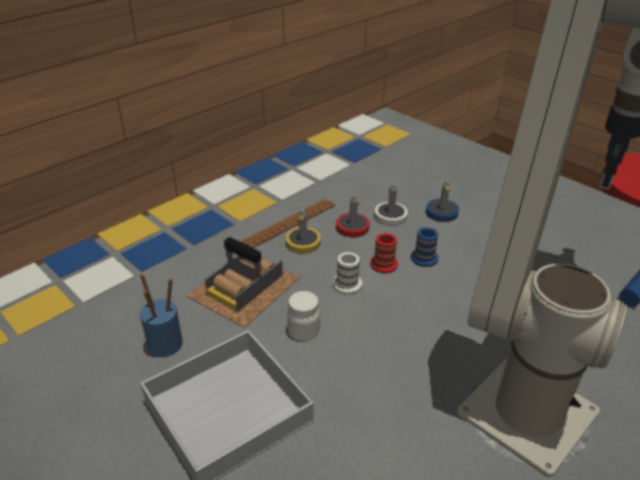

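The top view shows three sleeves: white (316,294), red (367,301) and blue (407,326). The posts are yellow (334,213), red (394,233), white (443,250) and blue (492,289). The caddy is at (240,220) with its yellow bay on the left (+y), and the tray is at (127,330). There is no yellow sleeve.

```bash
cat > m.py <<'E'
from h import *
def circ(P):
    A=np.c_[2*P,np.ones(len(P))]; s=np.linalg.lstsq(A,(P**2).sum(1),rcond=None)[0]
    return s[:2],np.sqrt(s[2]+s[0]**2+s[1]**2)
def masks(im):
    hsv=cv2.cvtColor(im,cv2.COLOR_BGR2HSV).astype(int); H,S,V=hsv[...,0],hsv[...,1],hsv[...,2]
    return dict(red=((H<8)|(H>172))&(S>150)&(V>90),yellow=(H>20)&(H<32)&(S>150)&(V>100),
      blue=(H>102)&(H<120)&(S>140)&(V>50),white=(S<40)&(V>165))
def hull_fit(n,m,px,r,z):
    w=np.zeros(m.shape,np.uint8); cv2.circle(w,px,r,1,-1); w=(m&(w>0)).astype(np.uint8)
    cs=cv2.findContours(w,cv2.RETR_EXTERNAL,cv2.CHAIN_APPROX_NONE)[0]
    c=max(cs,key=cv2.contourArea); h=cv2.convexHull(c).reshape(-1,2)
    e=cv2.fitEllipse(cv2.convexHull(c)); X=ray(n,h,z)
    return circ(X[:,:2]),e
E
python3 - <<'E'
from m import *
im=cv2.imread('pics/top0.png'); d=np.load('top0.npy'); C=cloud('top',d); M=masks(im)
for c,px in dict(yellow=(334,213),red=(394,233),white=(443,250),blue=(492,289)).items():
    (c0,r),e=hull_fit('top',M[c],px,26,0.02)
    w=np.zeros(d.shape,np.uint8); cv2.circle(w,px,26,1,-1); P=C[w>0]
    t=P[(P[:,2]>0.085)]; b=P[(P[:,2]>.014)&(P[:,2]<.026)]
    print('post',c,c0.round(4),r.round(4),'rodtop',t.mean(0).round(4),len(t),P[:,2].max().round(3),'basebox',((b.min(0)+b.max(0))/2).round(4),(b.max(0)-b.min(0)).round(3),np.median(b[:,2]).round(4))
for c,px in dict(white=(316,294),red=(367,301),blue=(407,326)).items():
    w=np.zeros(d.shape,np.uint8); cv2.circle(w,px,22,1,-1); P=C[w>0]
    t=P[(P[:,2]>0.070)]; 
    (c0,r),e=hull_fit('top',M[c],px,24,0.04)
    print('sleeve',c,'top',((t.min(0)+t.max(0))/2).round(4),(t.max(0)-t.min(0)).round(3),P[:,2].max().round(3),'mean',t.mean(0).round(4),c0.round(4),r.round(4))
print('table z',np.median(C[400:440,500:600,2]), C[330,127],C[220,238], C[215,238],C[200,238])
s=cv2.resize(im[170:350,190:520],None,fx=2.4,fy=2.4,interpolation=cv2.INTER_CUBIC); cv2.imwrite('pics/z0.png',s)
E
```

```text
post yellow [ 0.6619 -0.0627] 0.0438 rodtop [ 0.635  -0.0569  0.226 ] 74 1.316 basebox [ 0.6626 -0.0629  0.02  ] [0.087 0.087 0.012] 0.0208
post red [ 0.6199 -0.2002] 0.0439 rodtop [ 0.6014 -0.1853  0.1971] 82 1.316 basebox [ 0.6207 -0.2009  0.0202] [0.088 0.088 0.012] 0.0208
post white [ 0.5844 -0.3129] 0.0424 rodtop [ 0.567  -0.2812  0.2174] 79 1.316 basebox [ 0.5842 -0.313   0.0201] [0.087 0.088 0.012] 0.021
post blue [ 0.4976 -0.4232] 0.0425 rodtop [ 0.4862 -0.3707  0.2459] 88 1.316 basebox [ 0.4984 -0.4239  0.02  ] [0.086 0.085 0.012] 0.0209
sleeve white top [ 0.4575 -0.0256  0.6939] [0.086 0.047 1.245] 1.316 mean [ 0.4752 -0.0254  0.104 ] [ 0.474  -0.0262] 0.0312
sleeve red top [ 0.4515 -0.0919  0.6936] [0.074 0.148 1.246] 1.316 mean [ 0.4629 -0.1375  0.1232] [ 0.4631 -0.1394] 0.0324
sleeve blue top [ 0.4112 -0.1371  0.6933] [0.047 0.238 1.246] 1.316 mean [ 0.4115 -0.2264  0.1029] [ 0.4111 -0.2271] 0.0319
table z 0.0010236962727590577 [0.38578478 0.39705349 0.00700865] [0.62411274 0.14303623 0.11631192] [0.63444849 0.14321437 0.11838157] [0.66643769 0.14442914 0.11957656]
```

View pics/z0.png

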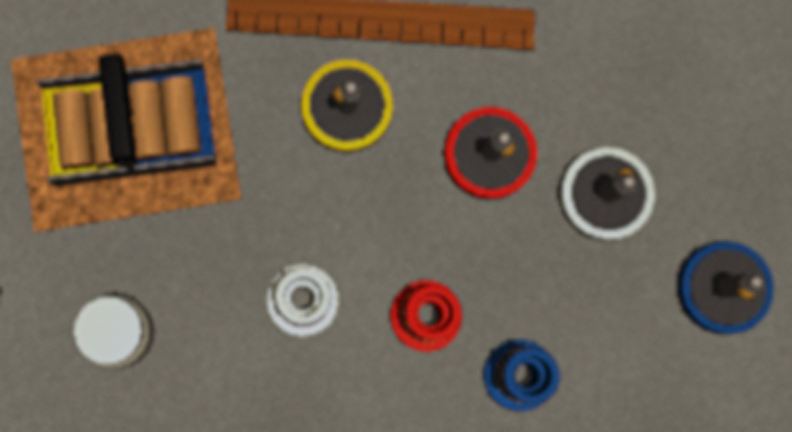

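The zoom confirms the layout, and the ball positions are visible. The depth has zero pixels, so I filter them out and refine.

```bash
python3 - <<'E'
from m import *
im=cv2.imread('pics/top0.png'); d=np.load('top0.npy'); d[d<.5]=np.nan; C=cloud('top',d)
mid=lambda t:((t.min(0)+t.max(0))/2).round(4)
for c,p in dict(yellow=(.6626,-.0629),red=(.6207,-.2009),white=(.5842,-.313),blue=(.498,-.4239)).items():
    P=C[(np.hypot(C[...,0]-p[0],C[...,1]-p[1])<.04)]
    t=P[(P[:,2]>0.094)]; print(c,'rod',mid(t),t.mean(0).round(4),len(t),np.nanmax(P[:,2]).round(4))
for c,p in dict(white=(.474,-.0262),red=(.4631,-.1394),blue=(.4111,-.2271)).items():
    P=C[(np.hypot(C[...,0]-p[0],C[...,1]-p[1])<.045)]
    t=P[(P[:,2]>0.072)]; f=P[(P[:,2]>0.006)&(P[:,2]<.014)]
    print(c,mid(t),(t.max(0)-t.min(0)).round(3),len(t),'flange',mid(f),(f.max(0)-f.min(0)).round(3))
h=C[(C[...,0]>.55)&(C[...,0]<.72)&(C[...,1]>.05)&(C[...,1]<.22)&(C[...,2]>.105)]
r=cv2.minAreaRect((h[:,:2]*1000).astype(np.float32)); print('handle',r,cv2.boxPoints(r),np.median(h[:,2]))
hsv=cv2.cvtColor(im,cv2.COLOR_BGR2HSV)
t=C[(C[...,0]>.27)&(C[...,0]<.52)&(C[...,1]>.22)&(C[...,1]<.55)&(C[...,2]>.045)]
r=cv2.minAreaRect((t[:,:2]*1000).astype(np.float32)); print('tray',r,cv2.boxPoints(r))
t=C[(C[...,0]>.38)&(C[...,0]<.52)&(C[...,1]>.08)&(C[...,1]<.2)&(C[...,2]>.07)]
print('jar',mid(t),(t.max(0)-t.min(0)))
t=C[(C[...,0]>.5)&(C[...,0]<.7)&(C[...,1]>.28)&(C[...,1]<.48)&(C[...,2]>.04)]
print('pot',mid(t),(t.max(0)-t.min(0)), t[:,2].max())
# cork mat corners
m=((hsv[...,0]>4)&(hsv[...,0]<19)&(hsv[...,1]>100)).astype(np.uint8); m[:, :190]=0;m[:,300:]=0;m[:165]=0
m[:185,280:]=0
h=max(cv2.findContours(m,0,1)[0],key=cv2.contourArea); X=ray('top',cv2.convexHull(h).reshape(-1,2),.003)
r=cv2.minAreaRect((X[:,:2]*1000).astype(np.float32)); print('mat',r,cv2.boxPoints(r))
E
```

```text
yellow rod [ 0.6638 -0.0629  0.1002] [ 0.6631 -0.0629  0.0984] 32 0.1061
red rod [ 0.6213 -0.1992  0.0995] [ 0.6205 -0.2003  0.0983] 29 0.1043
white rod [ 0.5834 -0.3116  0.0999] [ 0.5834 -0.3118  0.0981] 34 0.1056
blue rod [ 0.4983 -0.4227  0.0989] [ 0.4979 -0.4227  0.0979] 32 0.1037
white [ 0.4766 -0.0256  0.0787] [0.048 0.047 0.013] 236 flange [ 0.4711 -0.0263  0.0099] [0.082 0.082 0.008]
red [ 0.4646 -0.142   0.0797] [0.047 0.048 0.015] 234 flange [ 0.4592 -0.1388  0.01  ] [0.079 0.08  0.008]
blue [ 0.4113 -0.2313  0.079 ] [0.047 0.05  0.012] 241 flange [ 0.4119 -0.2287  0.01  ] [0.083 0.081 0.008]
handle ((638.6235961914062, 144.39984130859375), (97.63826751708984, 22.56020736694336), 8.91291332244873) [[588.6463  147.98004]
 [592.14166 125.69225]
 [688.6009  140.81964]
 [685.1055  163.10742]] 0.11680450697770978
tray ((388.5401611328125, 390.58935546875), (232.2559814453125, 221.44729614257812), 81.54586029052734) [[261.94678 292.0016 ]
 [480.9878  259.4449 ]
 [515.13354 489.17712]
 [296.09253 521.7338 ]]
jar [0.442  0.1466 0.0821] [0.05930978 0.05855613 0.02222302]
pot [0.5735 0.4109 0.1094] [0.14552277 0.13608435 0.13871908] 0.17880848812692376
mat ((636.7601318359375, 149.27796936035156), (171.2160186767578, 201.364501953125), 10.647930145263672) [[534.0228   232.4085  ]
 [571.2296    34.511257]
 [739.49744   66.147446]
 [702.29065  264.04468 ]]
```

```bash
python3 -m inch '[[0,0,0,0,0,-0.046,-1],[0,0,0,0,0,-0.046,-1],[0,0,0,0,0,-0.046,-1],[0,0,0,0,0,-0.046,-1],[0,0,0,0,0,-0.046,-1],[0,0,0,0,0,-0.046,-1],[0,0,0,0,0,-0.046,-1],[0,0,0,0,0,-0.046,-1]]'
python3 -m inch '[[0,0,0,0,0,-0.046,-1],[0,0,0,0,0,0,-1],[0,0,0,0,0,0,-1],[0,0,0,0,0,0,-1],[0,0,0,0,0,0,-1],[0,0,0,0,0,0,-1],[0,0,0,0,0,0,-1],[0,0,0,0,0,0,-1]]'
cat > p.py <<'E'
import sys
from h import *
from scipy.spatial.transform import Rotation as Ro
o=bot.get_obs(); R=Ro.from_quat(o['tool_rot']).as_matrix()
print('t',o['clock'].__round__(2) if hasattr(o['clock'],'__round__') else o['clock'],'pos',o['eef_pos'].round(4),'F',o['ft_force'].round(1),'w',round(o['grip_width'],4),'xaxis yaw',np.degrees(np.arctan2(R[1,0],R[0,0])).round(2),'z',R[:,2].round(3),'j',o['joint_pos'].round(2))
if len(sys.argv)>3:
    g=np.array([float(a) for a in sys.argv[1:4]]); print('to go (units of 25mm, tool)',(R.T@(g-o['eef_pos'])/.025).round(3))
E
python3 p.py .4112 -.230 .15
```

```text
clock: 0.9
eef_pos: [0.1332, -0.4816, 0.2308]
tool_rot: [0.998, -0.069, -0.0, -0.001]
ft_force: [-0.0, 0.5, -0.1]
grip_width: 0.0852
clock: 1.7
eef_pos: [0.1333, -0.4819, 0.2313]
tool_rot: [1.0, -0.0, 0.0, 0.0]
ft_force: [-0.3, -0.2, -0.5]
grip_width: 0.0855
t 1.7 pos [ 0.1333 -0.4819  0.2313] F [-0.3 -0.2 -0.5] w 0.0855 xaxis yaw -0.03 z [ 0. -0. -1.] j [-1.3   0.24  0.01  1.34  0.    0.27]
to go (units of 25mm, tool) [ 11.11  -10.084   3.253]
```

```bash
python3 -m inch '[[0.7,-0.6,0,0,0,0,-1],[0.7,-0.6,0,0,0,0,-1],[0.7,-0.6,0,0,0,0,-1],[0.7,-0.6,0,0,0,0,-1],[0.7,-0.6,0,0,0,0,-1],[0.7,-0.6,0,0,0,0,-1],[0.7,-0.6,0,0,0,0,-1],[0.7,-0.6,0,0,0,0,-1]]' >/dev/null
python3 -m inch '[[0.75,-0.7,0.4,0,0,0,-1],[0.75,-0.7,0.4,0,0,0,-1],[0.75,-0.7,0.4,0,0,0,-1],[0.75,-0.7,0.4,0,0,0,-1],[0.75,-0.7,0.4,0,0,0,-1],[0.75,-0.7,0.4,0,0,0,-1],[0.75,-0.7,0.4,0,0,0,-1],[0,0,0,0,0,0,-1]]' >/dev/null
python3 p.py .4112 -.230 .035
cat > look.py <<'E'
import sys
from m import *
k=sys.argv[1]
mid=lambda t:((t.min(0)+t.max(0))/2).round(4)
for n in ('top','side'):
    im,d=bot.camera(n); cv2.imwrite(f'pics/{n}{k}.png',im); np.save(f'{n}{k}.npy',d)
    if n=='top':
        d[d<.5]=np.nan; C=cloud('top',d); M=masks(im); 
        for c in ('white','red','blue'):
            P=C[M[c]&(C[...,2]>.071)&(C[...,2]<.085)&(C[...,1]<.08)&(C[...,0]<.57)]
            if len(P)>40: print(c,mid(P),(P.max(0)-P.min(0)).round(3),len(P))
E
python3 look.py 1
```

```text
t 3.3 pos [ 0.4056 -0.2374  0.16  ] F [-0.6  1.1 -0.5] w 0.0854 xaxis yaw 0.2 z [-0.001  0.002 -1.   ] j [-0.53  0.23 -0.2   1.14  0.    1.04]
to go (units of 25mm, tool) [ 0.232 -0.288  5.001]
white [ 0.4765 -0.0257  0.0782] [0.047 0.047 0.011] 209
red [ 0.4645 -0.1395  0.0779] [0.047 0.043 0.014] 153
```

View pics/side1.png

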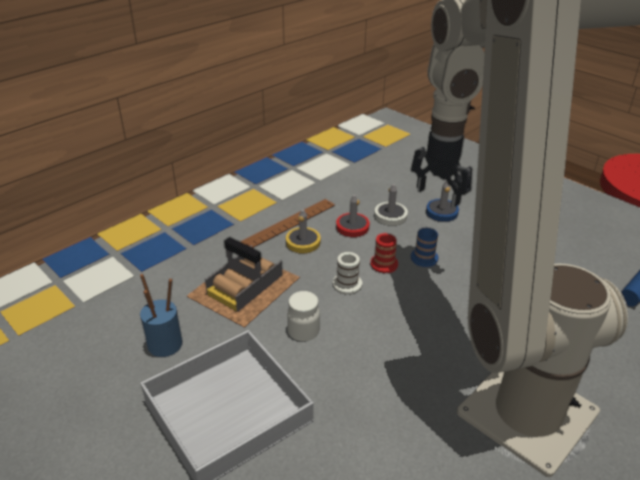

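```bash
python3 -m inch '[[0.22,-0.28,0,0,0,0,-1],[0,0,0.7,0,0,0,-1],[0,0,0.7,0,0,0,-1],[0,0,0.7,0,0,0,-1],[0,0,0.7,0,0,0,-1],[0,0,0.7,0,0,0,-1],[0,0,0.7,0,0,0,-1],[0,0,0.7,0,0,0,-1]]'
python3 -m inch '[[0,0,0,0,0,0,-1],[0,0,0,0,0,0,-1],[0,0,0,0,0,0,1],[0,0,0,0,0,0,1],[0,0,0,0,0,0,1],[0,0,0,0,0,0,1],[0,0,0,0,0,0,1],[0,0,0,0,0,0,1]]'
python3 p.py .4112 -.230 .035
```

```text
clock: 4.2
eef_pos: [0.4103, -0.2333, 0.0388]
tool_rot: [1.0, -0.001, 0.001, 0.0]
ft_force: [0.4, -0.2, 0.6]
grip_width: 0.0858
clock: 5.0
eef_pos: [0.4112, -0.2331, 0.0403]
tool_rot: [1.0, -0.0, 0.001, 0.001]
ft_force: [-0.5, -0.3, 5.0]
grip_width: 0.0491
t 5.0 pos [ 0.4112 -0.2331  0.0403] F [-0.5 -0.3  5. ] w 0.0491 xaxis yaw -0.02 z [ 0.002 -0.001 -1.   ] j [-0.52  0.36 -0.37  0.83 -0.    1.06]
to go (units of 25mm, tool) [ 0.001 -0.124  0.21 ]
```

```bash
python3 -m inch '[[0,0,0,0,0,0,1],[0,0,0,0,0,0,1],[0,0,-0.9,0,0,0,1],[0,0,-0.9,0,0,0,1],[0,0,-0.9,0,0,0,1],[0,0,-0.9,0,0,0,1],[0,0,-0.9,0,0,0,1],[0,0,-0.9,0,0,0,1]]'
python3 p.py .498 -.4232 .17; python3 look.py 2
```

```text
clock: 5.8
eef_pos: [0.4098, -0.2323, 0.1749]
tool_rot: [1.0, -0.0, -0.0, -0.0]
ft_force: [0.9, -0.1, -1.7]
grip_width: 0.0487
t 5.8 pos [ 0.4098 -0.2323  0.1749] F [ 0.9 -0.1 -1.7] w 0.0487 xaxis yaw -0.02 z [-0.  0. -1.] j [-0.52  0.22 -0.18  1.18 -0.    1.06]
to go (units of 25mm, tool) [3.531 7.635 0.194]
white [ 0.4765 -0.0258  0.0782] [0.047 0.047 0.013] 208
red [ 0.4666 -0.1362  0.0778] [0.043 0.036 0.013] 128
```

View pics/side2.png

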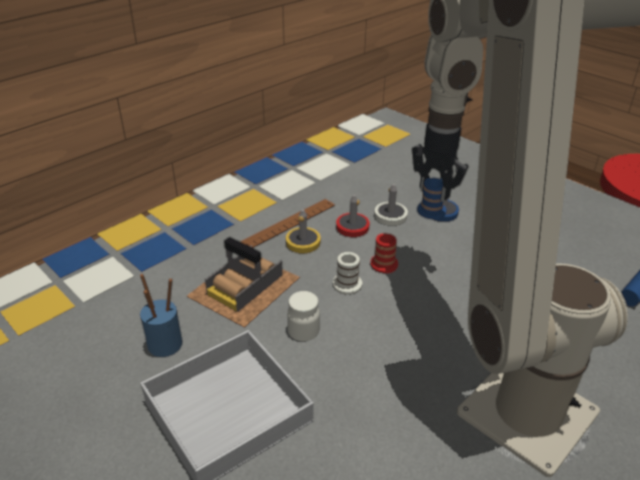

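View pics/top2.png

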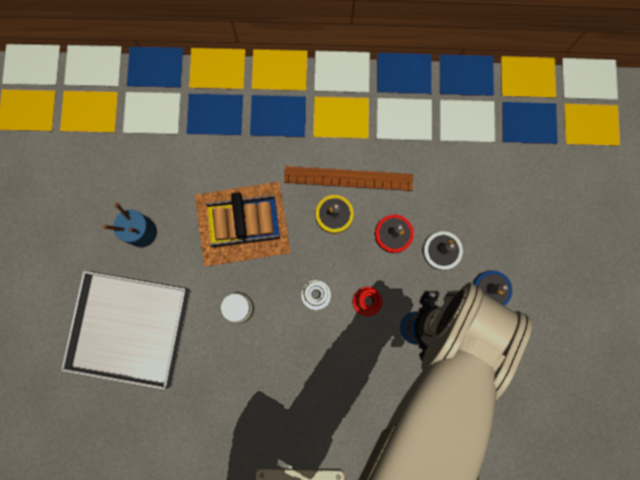

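```bash
python3 -m inch '[[0.5,0.9,0,0,0,0,1],[0.5,0.9,0,0,0,0,1],[0.5,1,0,0,0,0,1],[0.5,1,0,0,0,0,1],[0.5,1,0,0,0,0,1],[0.5,1,0,0,0,0,1],[0.5,1,0,0,0,0,1],[0,0.9,0,0,0,0,1]]'
python3 -m inch '[[0,0,0,0,0,0,1],[0,0,0,0,0,0,1],[0,0,0,0,0,0,1],[0,0,0,0,0,0,1],[0,0,0.3,0,0,0,1],[0,0,0.3,0,0,0,1],[0,0,0.3,0,0,0,1],[0,0,0,0,0,0,1]]'
python3 p.py .498 -.4248 .14; python3 look.py 3
python3 -c "
import cv2;im=cv2.imread('pics/side3.png')[100:260,340:520];cv2.imwrite('pics/s3z.png',cv2.resize(im,None,fx=3.7,fy=3.7,interpolation=2))"
```

```text
clock: 6.7
eef_pos: [0.4984, -0.4256, 0.1715]
tool_rot: [1.0, 0.0, -0.001, -0.001]
ft_force: [0.3, 0.8, -1.7]
grip_width: 0.0488
clock: 7.5
eef_pos: [0.4967, -0.4241, 0.1492]
tool_rot: [1.0, -0.0, -0.001, -0.001]
ft_force: [-0.6, 1.5, -2.6]
grip_width: 0.0492
t 7.5 pos [ 0.4967 -0.4241  0.1492] F [-0.6  1.5 -2.6] w 0.0492 xaxis yaw -0.01 z [-0.003  0.002 -1.   ] j [-0.71  0.59  0.32  1.31  0.    0.86]
to go (units of 25mm, tool) [0.055 0.028 0.369]
white [ 0.4767 -0.0257  0.0781] [0.048 0.047 0.013] 220
red [ 0.4645 -0.1416  0.0779] [0.047 0.048 0.013] 232
```

View pics/s3z.png

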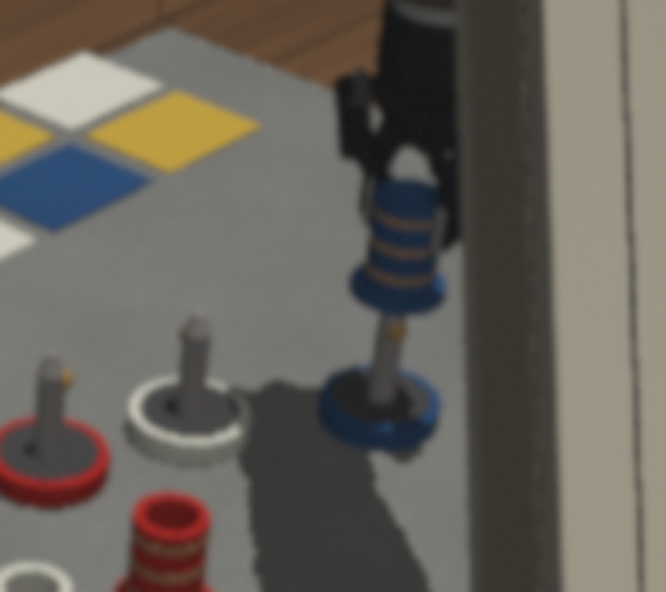

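Sleeve sits just over the blue post, in line with it. Lowering.

```bash
python3 -m inch '[[0.05,0,0.3,0,0,0,1],[0,0,0.3,0,0,0,1],[0,0,0.3,0,0,0,1],[0,0,0.3,0,0,0,1],[0,0,0.3,0,0,0,1],[0,0,0,0,0,0,1],[0,0,0,0,0,0,1],[0,0,0,0,0,0,1]]'; python3 p.py
```

```text
clock: 8.4
eef_pos: [0.498, -0.4257, 0.1125]
tool_rot: [1.0, -0.001, -0.001, 0.0]
ft_force: [-2.0, -5.2, -6.6]
grip_width: 0.0486
t 8.4 pos [ 0.498  -0.4257  0.1125] F [-2.  -5.2 -6.6] w 0.0486 xaxis yaw -0.07 z [-0.002 -0.001 -1.   ] j [-0.71  0.62  0.27  1.22 -0.    0.87]
```

```bash
python3 -m inch '[[0,0,0.3,0,0,0,1],[0,0,0.3,0,0,0,1],[0,0,0.3,0,0,0,1],[0,0,0.3,0,0,0,1],[0,0,0.3,0,0,0,1],[0,0,0.3,0,0,0,1],[0,0,0,0,0,0,1],[0,0,0,0,0,0,1]]'; python3 p.py .498 -.425 .06
```

```text
clock: 9.2
eef_pos: [0.4985, -0.4258, 0.0681]
tool_rot: [1.0, -0.0, -0.0, 0.001]
ft_force: [-3.0, -5.5, -4.1]
grip_width: 0.0487
t 9.2 pos [ 0.4985 -0.4258  0.0681] F [-3.  -5.5 -4.1] w 0.0487 xaxis yaw -0.06 z [-0.001 -0.001 -1.   ] j [-0.71  0.65  0.21  1.13 -0.    0.87]
to go (units of 25mm, tool) [-0.019 -0.033  0.325]
```

```bash
python3 -m inch '[[0,0,0.15,0,0,0,1],[0,0,0.15,0,0,0,1],[0,0,0.1,0,0,0,1],[0,0,0.1,0,0,0,1],[0,0,0,0,0,0,1],[0,0,0,0,0,0,1],[0,0,0,0,0,0,1],[0,0,0,0,0,0,1]]'; python3 p.py .498 -.425 .06
```

```text
clock: 10.0
eef_pos: [0.4993, -0.4262, 0.0603]
tool_rot: [1.0, -0.0, 0.001, 0.002]
ft_force: [-6.9, -1.7, 15.2]
grip_width: 0.0489
t 10.0 pos [ 0.4993 -0.4262  0.0603] F [-6.9 -1.7 15.2] w 0.0489 xaxis yaw -0.04 z [ 0.003 -0.003 -1.   ] j [-0.71  0.66  0.19  1.11 -0.    0.87]
to go (units of 25mm, tool) [-0.051 -0.048  0.012]
```

```bash
python3 -m inch '[[0,0,0.1,0,0,0,1],[0,0,0,0,0,0,1],[0,0,0,0,0,0,1],[0,0,-0.2,0,0,0,1],[0,0,0,0,0,0,-1],[0,0,0,0,0,0,-1],[0,0,0,0,0,0,-1],[0,0,0,0,0,0,-1]]'; python3 p.py; python3 -m inch '[[0,0,0,0,0,0,-1],[0,0,-0.7,0,0,0,-1],[0,0,-0.7,0,0,0,-1],[0,0,-0.7,0,0,0,-1],[0,0,-0.7,0,0,0,-1],[0,0,-0.7,0,0,0,-1],[0,0,-0.7,0,0,0,-1],[0,0,0,0,0,0,-1]]'; python3 p.py
```

```text
clock: 10.8
eef_pos: [0.4989, -0.4242, 0.058]
tool_rot: [1.0, 0.0, -0.0, -0.001]
ft_force: [-0.5, -0.2, 0.4]
grip_width: 0.0859
t 10.8 pos [ 0.4989 -0.4242  0.058 ] F [-0.5 -0.2  0.4] w 0.0859 xaxis yaw 0.02 z [-0.001  0.002 -1.   ] j [-0.71  0.66  0.19  1.11  0.    0.87]
clock: 11.6
eef_pos: [0.5002, -0.4261, 0.1667]
tool_rot: [1.0, -0.0, 0.002, 0.002]
ft_force: [-0.0, -0.9, 0.1]
grip_width: 0.0855
t 11.6 pos [ 0.5002 -0.4261  0.1667] F [-0.  -0.9  0.1] w 0.0855 xaxis yaw -0.02 z [ 0.004 -0.003 -1.   ] j [-0.71  0.58  0.36  1.34  0.    0.87]
```

```bash
python3 -m inch '[[-0.2,-0.9,0,0,0,0,-1],[-0.2,-0.9,0,0,0,0,-1],[-0.2,-0.9,0,0,0,0,-1],[-0.2,-0.9,0,0,0,0,-1],[-0.2,-0.9,0,0,0,0,-1],[-0.2,-0.9,0,0,0,0,-1],[-0.2,-0.9,0,0,0,0,-1],[0,-0.9,0,0,0,0,-1]]'>/dev/null;  python3 -m inch '[[0,-1,0,0,0,0,-1],[0,-1,0,0,0,0,-1],[0,-1,0,0,0,0,-1],[0,-1,0,0,0,0,-1],[0,-0.2,0,0,0,0,-1],[0,0,0,0,0,0,-1],[0,0,0,0,0,0,-1],[0,0,0,0,0,0,-1]]'>/dev/null; python3 p.py .4645 -.1408 .04; python3 look.py 4
python3 -c "
import cv2;im=cv2.imread('pics/side4.png')[150:300,300:480];cv2.imwrite('pics/s4z.png',cv2.resize(im,None,fx=3.7,fy=3.7,interpolation=2))"
```

```text
t 13.2 pos [ 0.4639 -0.1409  0.1636] F [-1.4 -0.8 -0.4] w 0.0852 xaxis yaw -0.09 z [-0. -0. -1.] j [-0.29  0.25 -0.16  1.16 -0.    1.28]
to go (units of 25mm, tool) [ 0.024 -0.007  4.943]
white [ 0.4766 -0.0223  0.0782] [0.048 0.041 0.013] 144
```

View pics/s4z.png

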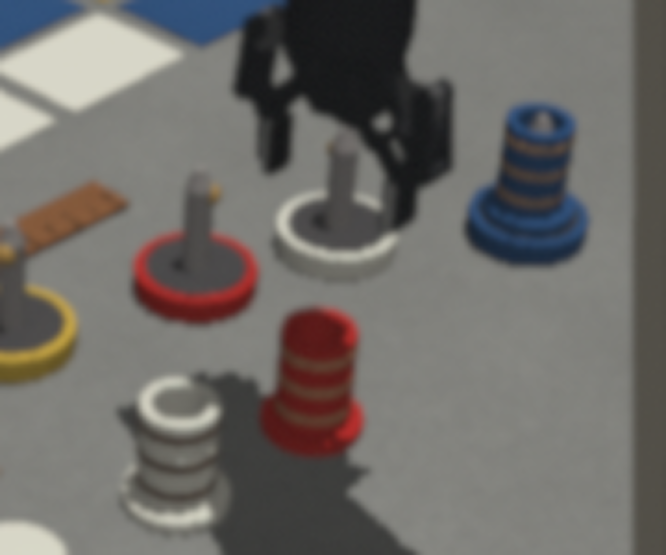

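View pics/top4.png

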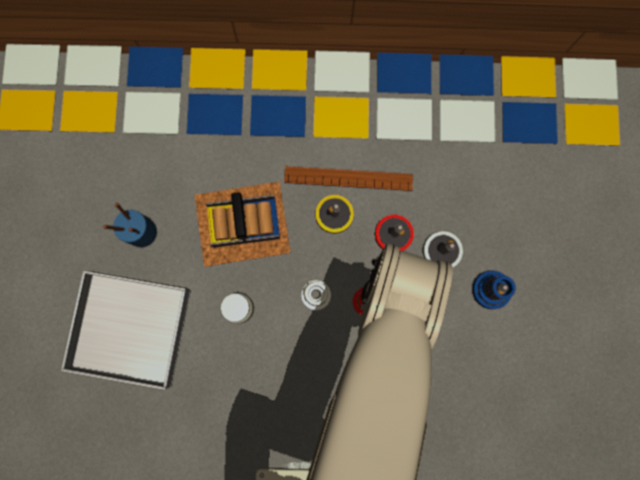

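Blue is flush on its base with the rod tip level with its rim. Red is where it was, so I'm going down on it.

```bash
python3 -m inch '[[0,0,0.7,0,0,0,-1],[0,0,0.7,0,0,0,-1],[0,0,0.7,0,0,0,-1],[0,0,0.7,0,0,0,-1],[0,0,0.7,0,0,0,-1],[0,0,0.7,0,0,0,-1],[0,0,0.7,0,0,0,-1],[0,0,0,0,0,0,-1]]';python3 p.py .4645 -.1408 .04; python3 -m inch '[[0,0,0,0,0,0,1],[0,0,0,0,0,0,1],[0,0,0,0,0,0,1],[0,0,0,0,0,0,1],[0,0,0,0,0,0,1],[0,0,0,0,0,0,1],[0,0,0,0,0,0,1],[0,0,0,0,0,0,1]]'; python3 p.py .62 -.2005 .175
```

```text
clock: 14.1
eef_pos: [0.4618, -0.14, 0.0391]
tool_rot: [1.0, -0.001, -0.002, -0.001]
ft_force: [-0.3, -0.5, -0.3]
grip_width: 0.0848
t 14.1 pos [ 0.4618 -0.14    0.0391] F [-0.3 -0.5 -0.3] w 0.0848 xaxis yaw -0.08 z [-0.005  0.001 -1.   ] j [-0.29  0.39 -0.34  0.85 -0.    1.28]
to go (units of 25mm, tool) [ 0.107  0.032 -0.035]
clock: 14.9
eef_pos: [0.4651, -0.1405, 0.0429]
tool_rot: [1.0, -0.0, 0.001, 0.001]
ft_force: [-0.8, -0.8, 5.5]
grip_width: 0.0494
t 14.9 pos [ 0.4651 -0.1405  0.0429] F [-0.8 -0.8  5.5] w 0.0494 xaxis yaw -0.02 z [ 0.003 -0.001 -1.   ] j [-0.29  0.38 -0.33  0.85 -0.    1.28]
to go (units of 25mm, tool) [ 6.213  2.402 -5.265]
```

```bash
python3 -m inch '[[0,0,-0.9,0,0,0,1],[0,0,-0.9,0,0,0,1],[0,0,-0.9,0,0,0,1],[0,0,-0.9,0,0,0,1],[0,0,-0.9,0,0,0,1],[0,0,-0.9,0,0,0,1],[0.6,0.2,0,0,0,0,1],[0.6,0.2,0,0,0,0,1]]'; python3 -m inch '[[0.8,0.3,0,0,0,0,1],[0.8,0.3,0,0,0,0,1],[0.8,0.3,0,0,0,0,1],[0.8,0.3,0,0,0,0,1],[0.8,0.3,0,0,0,0,1],[0.8,0.3,0,0,0,0,1],[0.2,0.2,0,0,0,0,1],[0,0,0,0,0,0,1]]'; python3 p.py .6205 -.2003 .150
```

```text
clock: 15.7
eef_pos: [0.4944, -0.1501, 0.1775]
tool_rot: [1.0, -0.0, 0.001, 0.0]
ft_force: [1.3, 0.1, -2.9]
grip_width: 0.0493
clock: 16.5
eef_pos: [0.6188, -0.2005, 0.1753]
tool_rot: [1.0, -0.0, -0.001, -0.0]
ft_force: [-0.7, -0.9, -2.3]
grip_width: 0.0492
t 16.5 pos [ 0.6188 -0.2005  0.1753] F [-0.7 -0.9 -2.3] w 0.0492 xaxis yaw -0.05 z [-0.002  0.    -1.   ] j [-0.31  0.57  0.36  1.36 -0.    1.26]
to go (units of 25mm, tool) [ 0.071 -0.007  1.013]
```

```bash
python3 -m inch '[[0,0,0.3,0,0,0,1],[0,0,0.3,0,0,0,1],[0,0,0.3,0,0,0,1],[0,0,0,0,0,0,1],[0,0,0,0,0,0,1],[0,0,0,0,0,0,1],[0,0,0,0,0,0,1],[0,0,0,0,0,0,1]]'; python3 p.py .6205 -.2003 .063;python3 look.py 5
python3 -c "
import cv2;im=cv2.imread('pics/side5.png')[130:280,280:460];cv2.imwrite('pics/s5z.png',cv2.resize(im,None,fx=3.7,fy=3.7,interpolation=2))"
```

```text
clock: 17.3
eef_pos: [0.6191, -0.2002, 0.1543]
tool_rot: [1.0, -0.0, 0.0, 0.0]
ft_force: [-0.2, -0.2, -2.7]
grip_width: 0.0494
t 17.3 pos [ 0.6191 -0.2002  0.1543] F [-0.2 -0.2 -2.7] w 0.0494 xaxis yaw -0.02 z [ 0.001 -0.    -1.   ] j [-0.31  0.58  0.32  1.31 -0.    1.26]
to go (units of 25mm, tool) [0.053 0.004 3.65 ]
white [ 0.4765 -0.0212  0.0778] [0.047 0.038 0.012] 128
```

View pics/s5z.png

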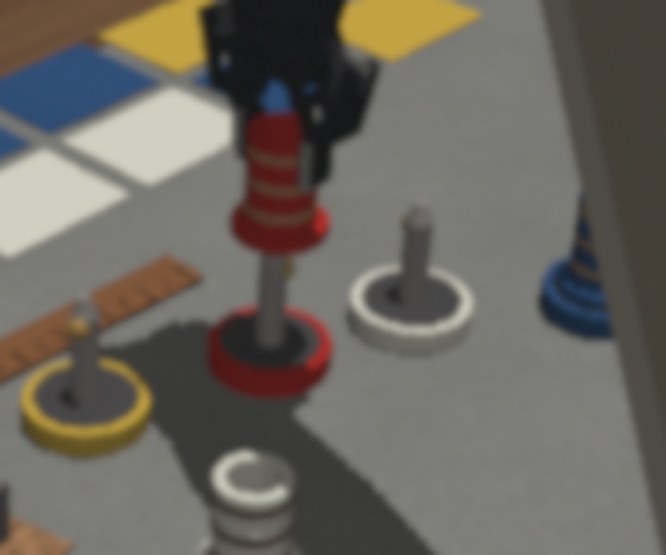

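Red sleeve is over its post, which passes under the flange near its middle. Lowering.

```bash
python3 -m inch '[[0.05,0,0.3,0,0,0,1],[0,0,0.3,0,0,0,1],[0,0,0.3,0,0,0,1],[0,0,0.3,0,0,0,1],[0,0,0.3,0,0,0,1],[0,0,0,0,0,0,1],[0,0,0,0,0,0,1],[0,0,0,0,0,0,1]]'; python3 p.py
```

```text
clock: 18.2
eef_pos: [0.6206, -0.2, 0.1153]
tool_rot: [1.0, -0.0, 0.0, -0.0]
ft_force: [4.7, -0.8, -8.0]
grip_width: 0.0495
t 18.2 pos [ 0.6206 -0.2     0.1153] F [ 4.7 -0.8 -8. ] w 0.0495 xaxis yaw -0.01 z [ 0.  0. -1.] j [-0.31  0.61  0.26  1.22  0.    1.26]
```

```bash
python3 -m inch '[[0,0,0.3,0,0,0,1],[0,0,0.3,0,0,0,1],[0,0,0.3,0,0,0,1],[0,0,0.3,0,0,0,1],[0,0,0.3,0,0,0,1],[0,0,0.3,0,0,0,1],[0,0,0,0,0,0,1],[0,0,0,0,0,0,1]]'; python3 p.py; python3 -m inch '[[0,0,0.15,0,0,0,1],[0,0,0.15,0,0,0,1],[0,0,0.1,0,0,0,1],[0,0,0.1,0,0,0,1],[0,0,0,0,0,0,1],[0,0,0,0,0,0,1],[0,0,0,0,0,0,1],[0,0,0,0,0,0,1]]'; python3 p.py
```

```text
clock: 19.0
eef_pos: [0.6206, -0.2, 0.0695]
tool_rot: [1.0, -0.0, 0.0, -0.0]
ft_force: [6.0, -0.1, -2.9]
grip_width: 0.0491
t 19.0 pos [ 0.6206 -0.2     0.0695] F [ 6.  -0.1 -2.9] w 0.0491 xaxis yaw -0.01 z [ 0.     0.001 -1.   ] j [-0.31  0.64  0.2   1.13  0.    1.26]
clock: 19.8
eef_pos: [0.6207, -0.1996, 0.0628]
tool_rot: [1.0, 0.0, 0.002, 0.0]
ft_force: [-1.4, 3.5, 20.2]
grip_width: 0.0495
t 19.8 pos [ 0.6207 -0.1996  0.0628] F [-1.4  3.5 20.2] w 0.0495 xaxis yaw 0.01 z [ 0.003 -0.    -1.   ] j [-0.31  0.65  0.18  1.11  0.    1.26]
```

Home at .0628 with 20 N pressing (gripped at .0429 on the table, so exactly the 20 mm seat height). Releasing and moving on to white.

```bash
python3 -m inch '[[0,0,0.05,0,0,0,1],[0,0,0,0,0,0,1],[0,0,-0.2,0,0,0,1],[0,0,0,0,0,0,-1],[0,0,0,0,0,0,-1],[0,0,0,0,0,0,-1],[0,0,0,0,0,0,-1],[0,0,0,0,0,0,-1]]'; python3 p.py; python3 -m inch '[[0,0,-0.7,0,0,0,-1],[0,0,-0.7,0,0,0,-1],[0,0,-0.7,0,0,0,-1],[0,0,-0.7,0,0,0,-1],[0,0,-0.7,0,0,0,-1],[0,0,-0.7,0,0,0,-1],[0,0,0,0,0,0,-1],[0,0,0,0,0,0,-1]]'; python3 p.py .4762 -.0257 .16
```

```text
clock: 20.6
eef_pos: [0.6195, -0.2001, 0.0618]
tool_rot: [1.0, -0.0, -0.001, -0.0]
ft_force: [-0.6, -0.2, -0.4]
grip_width: 0.0857
t 20.6 pos [ 0.6195 -0.2001  0.0618] F [-0.6 -0.2 -0.4] w 0.0857 xaxis yaw -0.04 z [-0.002  0.    -1.   ] j [-0.31  0.65  0.19  1.11 -0.    1.26]
clock: 21.4
eef_pos: [0.6201, -0.2002, 0.1673]
tool_rot: [1.0, -0.0, 0.0, 0.0]
ft_force: [-0.6, -0.7, 0.0]
grip_width: 0.0854
t 21.4 pos [ 0.6201 -0.2002  0.1673] F [-0.6 -0.7  0. ] w 0.0854 xaxis yaw -0.03 z [ 0. -0. -1.] j [-0.31  0.58  0.34  1.34 -0.    1.26]
to go (units of 25mm, tool) [-5.761 -6.977  0.291]
```

```bash
python3 -m inch '[[-0.8,-0.9,0,0,0,0,-1],[-0.8,-0.9,0,0,0,0,-1],[-0.8,-0.9,0,0,0,0,-1],[-0.8,-0.9,0,0,0,0,-1],[-0.8,-0.9,0,0,0,0,-1],[-0.8,-0.9,0,0,0,0,-1],[-0.8,-0.9,0,0,0,0,-1],[-0.1,-0.7,0,0,0,0,-1]]'; python3 -m inch '[[0,0,0,0,0,0,-1],[0,0,0,0,0,0,-1],[0,0,0,0,0,0,-1],[0,0,0,0,0,0,-1],[0,0,0,0,0,0,-1],[0,0,0,0,0,0,-1],[0,0,0,0,0,0,-1],[0,0,0,0,0,0,-1]]'; python3 p.py .4762 -.0257 .04; python3 look.py 6
python3 -c "
import cv2;im=cv2.imread('pics/side6.png')[150:300,280:460];cv2.imwrite('pics/s6z.png',cv2.resize(im,None,fx=3.7,fy=3.7,interpolation=2))"
```

```text
clock: 22.2
eef_pos: [0.474, -0.0239, 0.166]
tool_rot: [1.0, -0.0, -0.002, -0.0]
ft_force: [0.2, -0.1, 0.3]
grip_width: 0.0853
clock: 23.0
eef_pos: [0.4777, -0.0252, 0.1676]
tool_rot: [1.0, -0.0, 0.0, 0.0]
ft_force: [0.3, -0.2, -0.1]
grip_width: 0.0853
t 23.0 pos [ 0.4777 -0.0252  0.1676] F [ 0.3 -0.2 -0.1] w 0.0853 xaxis yaw -0.04 z [ 0. -0. -1.] j [-0.05  0.24 -0.17  1.16 -0.    1.52]
to go (units of 25mm, tool) [-0.062  0.02   5.102]
```

View pics/s6z.png

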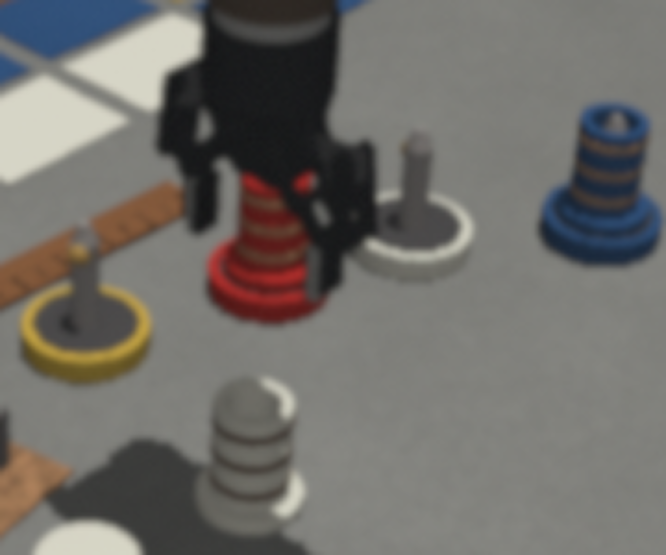

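View pics/top6.png

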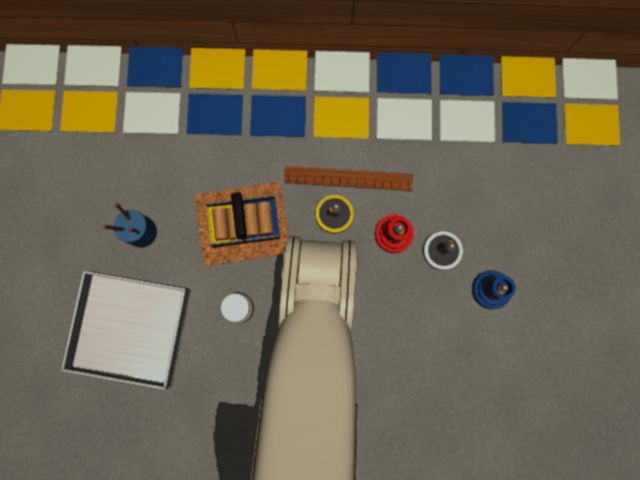

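White is still where it was in the side view (348,272), and the red sleeve is seated. Descending.

```bash
python3 -m inch '[[-0.06,0,0.7,0,0,0,-1],[0,0,0.7,0,0,0,-1],[0,0,0.7,0,0,0,-1],[0,0,0.7,0,0,0,-1],[0,0,0.7,0,0,0,-1],[0,0,0.7,0,0,0,-1],[0,0,0.8,0,0,0,-1],[0,0,0,0,0,0,-1]]';python3 p.py .4762 -.0257 .04; python3 -m inch '[[0,0,0,0,0,0,1],[0,0,0,0,0,0,1],[0,0,0,0,0,0,1],[0,0,0,0,0,0,1],[0,0,0,0,0,0,1],[0,0,0,0,0,0,1],[0,0,0,0,0,0,1],[0,0,0,0,0,0,1]]'; python3 p.py .5837 -.3125 .175
```

```text
clock: 23.9
eef_pos: [0.4739, -0.0249, 0.0403]
tool_rot: [1.0, -0.0, -0.003, -0.0]
ft_force: [-1.1, 0.6, -0.8]
grip_width: 0.0851
t 23.9 pos [ 0.4739 -0.0249  0.0403] F [-1.1  0.6 -0.8] w 0.0851 xaxis yaw -0.02 z [-0.005  0.    -1.   ] j [-0.05  0.37 -0.36  0.85 -0.    1.52]
to go (units of 25mm, tool) [0.092 0.032 0.013]
clock: 24.7
eef_pos: [0.4775, -0.0251, 0.0441]
tool_rot: [1.0, -0.0, 0.002, 0.0]
ft_force: [-0.1, -0.1, 7.4]
grip_width: 0.0483
t 24.7 pos [ 0.4775 -0.0251  0.0441] F [-0.1 -0.1  7.4] w 0.0483 xaxis yaw -0.02 z [ 0.003 -0.    -1.   ] j [-0.05  0.37 -0.35  0.85  0.    1.52]
to go (units of 25mm, tool) [ 4.267 11.495 -5.222]
```

```bash
python3 -m inch '[[0,0,-0.9,0,0,0,1],[0,0,-0.9,0,0,0,1],[0,0,-0.9,0,0,0,1],[0,0,-0.9,0,0,0,1],[0,0,-0.9,0,0,0,1],[0,0,-0.9,0,0,0,1],[0.2,0.7,0,0,0,0,1],[0.3,0.8,0,0,0,0,1]]'; python3 -m inch '[[0.3,0.9,0,0,0,0,1],[0.3,0.9,0,0,0,0,1],[0.3,0.9,0,0,0,0,1],[0.3,0.9,0,0,0,0,1],[0.3,0.9,0,0,0,0,1],[0.3,0.9,0,0,0,0,1],[0.3,0.9,0,0,0,0,1],[0.3,0.9,0,0,0,0,1]]';  python3 -m inch '[[0.4,0.9,0,0,0,0,1],[0.4,0.9,0,0,0,0,1],[0.4,0.9,0,0,0,0,1],[0,0,0,0,0,0,1],[0,0,0,0,0,0,1],[0,0,0,0,0,0,1],[0,0,0,0,0,0,1],[0,0,0,0,0,0,1]]';python3 p.py .5837 -.3125 .155
```

```text
clock: 25.5
eef_pos: [0.4888, -0.0624, 0.1785]
tool_rot: [1.0, 0.001, 0.001, 0.0]
ft_force: [0.3, 0.1, -3.0]
grip_width: 0.0483
clock: 26.3
eef_pos: [0.5483, -0.2433, 0.1769]
tool_rot: [1.0, -0.0, -0.001, -0.0]
ft_force: [1.0, 0.4, -2.1]
grip_width: 0.0477
clock: 27.1
eef_pos: [0.5785, -0.3092, 0.1779]
tool_rot: [1.0, 0.0, -0.0, -0.0]
ft_force: [-0.1, -0.4, -2.4]
grip_width: 0.048
t 27.1 pos [ 0.5785 -0.3092  0.1779] F [-0.1 -0.4 -2.4] w 0.048 xaxis yaw 0.03 z [-0.  0. -1.] j [-0.49  0.58  0.38  1.37  0.    1.08]
to go (units of 25mm, tool) [0.209 0.13  0.914]
```

```bash
python3 -m inch '[[0.2,0.13,0,0,0,0,1],[0,0,0.3,0,0,0,1],[0,0,0.3,0,0,0,1],[0,0,0.3,0,0,0,1],[0,0,0,0,0,0,1],[0,0,0,0,0,0,1],[0,0,0,0,0,0,1],[0,0,0,0,0,0,1]]'; python3 p.py .5837 -.3125 .064;python3 look.py 7
python3 -c "
import cv2;im=cv2.imread('pics/side7.png')[120:270,300:480];cv2.imwrite('pics/s7z.png',cv2.resize(im,None,fx=3.7,fy=3.7,interpolation=2))"
```

```text
clock: 27.9
eef_pos: [0.5838, -0.3135, 0.1556]
tool_rot: [1.0, -0.0, 0.0, 0.0]
ft_force: [0.6, 0.5, -2.7]
grip_width: 0.0481
t 27.9 pos [ 0.5838 -0.3135  0.1556] F [ 0.6  0.5 -2.7] w 0.0481 xaxis yaw -0.03 z [ 0.001 -0.    -1.   ] j [-0.49  0.6   0.36  1.33  0.    1.08]
to go (units of 25mm, tool) [-0.008 -0.041  3.662]
```

View pics/s7z.png

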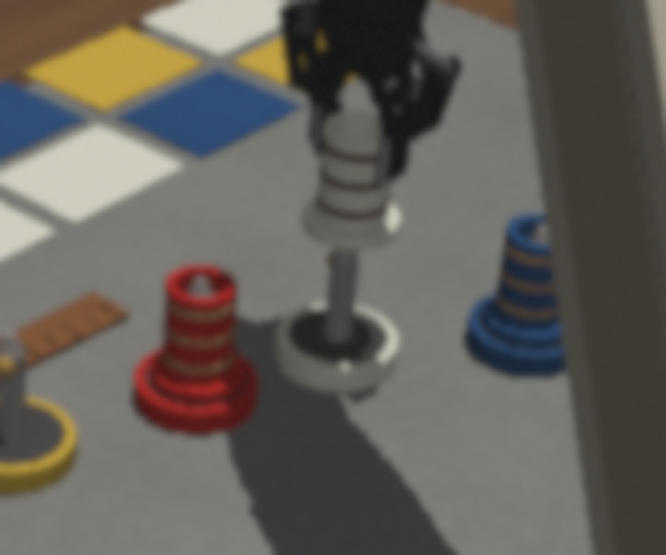

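White is aligned over its post. Lowering.

```bash
python3 -m inch '[[0,0,0.3,0,0,0,1],[0,0,0.3,0,0,0,1],[0,0,0.3,0,0,0,1],[0,0,0.3,0,0,0,1],[0,0,0.3,0,0,0,1],[0,0,0,0,0,0,1],[0,0,0,0,0,0,1],[0,0,0,0,0,0,1]]'; python3 p.py;  python3 -m inch '[[0,0,0.3,0,0,0,1],[0,0,0.3,0,0,0,1],[0,0,0.3,0,0,0,1],[0,0,0.3,0,0,0,1],[0,0,0.3,0,0,0,1],[0,0,0.3,0,0,0,1],[0,0,0,0,0,0,1],[0,0,0,0,0,0,1]]'; python3 p.py
```

```text
clock: 28.8
eef_pos: [0.5858, -0.3129, 0.1167]
tool_rot: [1.0, 0.0, 0.002, -0.0]
ft_force: [7.1, 0.5, -4.1]
grip_width: 0.0482
t 28.8 pos [ 0.5858 -0.3129  0.1167] F [ 7.1  0.5 -4.1] w 0.0482 xaxis yaw 0.04 z [ 0.004  0.001 -1.   ] j [-0.49  0.63  0.3   1.24  0.    1.08]
clock: 29.6
eef_pos: [0.5847, -0.3128, 0.0704]
tool_rot: [1.0, 0.0, 0.001, -0.001]
ft_force: [8.2, -0.2, -7.4]
grip_width: 0.0481
t 29.6 pos [ 0.5847 -0.3128  0.0704] F [ 8.2 -0.2 -7.4] w 0.0481 xaxis yaw 0.02 z [ 0.001  0.001 -1.   ] j [-0.49  0.66  0.24  1.14  0.    1.08]
```

```bash
python3 -m inch '[[0,0,0.15,0,0,0,1],[0,0,0.15,0,0,0,1],[0,0,0.1,0,0,0,1],[0,0,0.1,0,0,0,1],[0,0,0,0,0,0,1],[0,0,0,0,0,0,1],[0,0,0,0,0,0,1],[0,0,0,0,0,0,1]]'; python3 p.py
```

```text
clock: 30.4
eef_pos: [0.5842, -0.3128, 0.0641]
tool_rot: [1.0, 0.0, 0.001, 0.0]
ft_force: [-1.5, 5.6, 17.7]
grip_width: 0.0482
t 30.4 pos [ 0.5842 -0.3128  0.0641] F [-1.5  5.6 17.7] w 0.0482 xaxis yaw 0.01 z [ 0.003 -0.001 -1.   ] j [-0.49  0.66  0.22  1.13  0.    1.08]
```

```bash
python3 -m inch '[[0,0,0.05,0,0,0,1],[0,0,0,0,0,0,1],[0,0,-0.2,0,0,0,1],[0,0,0,0,0,0,-1],[0,0,0,0,0,0,-1],[0,0,0,0,0,0,-1],[0,0,0,0,0,0,-1],[0,0,0,0,0,0,-1]]'; python3 p.py; python3 -m inch '[[0,0,-0.8,0,0,0,-1],[0,0,-0.8,0,0,0,-1],[0,0,-0.8,0,0,0,-1],[0,0,-0.8,0,0,0,-1],[0,0,-0.8,0,0,0,-1],[0,0,-0.8,0,0,0,-1],[0,0,-0.8,0,0,0,-1],[0,0,-0.8,0,0,0,-1]]'; python3 -m inch '[[0,-0.7,0,0,0,-0.046,-1],[0,-0.7,0,0,0,-0.046,-1],[0,-0.7,0,0,0,-0.046,-1],[0,-0.7,0,0,0,-0.046,-1],[0,-0.7,0,0,0,-0.046,-1],[0,-0.7,0,0,0,-0.046,-1],[0,0,0,0,0,-0.046,-1],[0,0,0,0,0,-0.046,-1]]';python3 p.py .6386 .1444 .23
```

```text
clock: 31.2
eef_pos: [0.5831, -0.3134, 0.0632]
tool_rot: [1.0, -0.0, -0.001, -0.0]
ft_force: [-0.4, -0.4, -0.4]
grip_width: 0.0852
t 31.2 pos [ 0.5831 -0.3134  0.0632] F [-0.4 -0.4 -0.4] w 0.0852 xaxis yaw -0.04 z [-0.001  0.    -1.   ] j [-0.49  0.67  0.23  1.13 -0.    1.08]
clock: 32.0
eef_pos: [0.5834, -0.3134, 0.2245]
tool_rot: [1.0, -0.0, -0.0, 0.0]
ft_force: [-0.2, 0.2, 0.2]
grip_width: 0.0854
clock: 32.8
eef_pos: [0.5472, -0.2176, 0.224]
tool_rot: [0.836, 0.549, -0.0, 0.0]
ft_force: [-0.1, 0.2, -0.6]
grip_width: 0.085
t 32.8 pos [ 0.5472 -0.2176  0.224 ] F [-0.1  0.2 -0.6] w 0.085 xaxis yaw 66.59 z [-0. -0. -1.] j [-0.38  0.42  0.24  1.39 -0.    0.03]
to go (units of 25mm, tool) [14.741 -2.398 -0.243]
```

```bash
python3 -m inch '[[0,0,0,0,0,-0.045,-1],[0,0,0,0,0,-0.045,-1],[0,0,0,0,0,-0.045,-1],[0,0,0,0,0,-0.045,-1],[0,0,0,0,0,0,-1],[0,0,0,0,0,0,-1],[0,0,0,0,0,0,-1],[0,0,0,0,0,0,-1]]'; python3 look.py 8; python3 - <<'E'
from m import *
im=cv2.imread('pics/top8.png'); d=np.load('top8.npy'); d[d<.5]=np.nan; C=cloud('top',d)
mid=lambda t:((t.min(0)+t.max(0))/2).round(4)
h=C[(C[...,0]>.55)&(C[...,0]<.72)&(C[...,1]>.05)&(C[...,1]<.22)&(C[...,2]>.105)&(C[...,2]<.13)]
r=cv2.minAreaRect((h[:,:2]*1000).astype(np.float32)); print('handle',r,np.median(h[:,2]))
c=h[:,:2]-h[:,:2].mean(0); v=np.linalg.svd(c,full_matrices=False)[2][0]; print(np.degrees(np.arctan2(v[1],v[0])))
for nm,p in dict(red=(.6207,-.2009),white=(.5842,-.313),blue=(.498,-.4239)).items():
    P=C[(np.hypot(C[...,0]-p[0],C[...,1]-p[1])<.05)]; t=P[(P[:,2]>.088)&(P[:,2]<.12)]; f=P[(P[:,2]>.025)&(P[:,2]<.036)]
    print(nm,len(t),mid(t) if len(t) else '',np.percentile(t[:,2],[10,50,90]).round(4),'flangez',np.median(f[:,2]).round(4),len(f))
E
python3 p.py .6386 .1444 .23
```

```text
clock: 33.6
eef_pos: [0.5476, -0.2181, 0.2238]
tool_rot: [0.652, 0.758, -0.0, -0.0]
ft_force: [-0.3, 0.0, 0.6]
grip_width: 0.0853
handle ((637.8610229492188, 144.24302673339844), (96.33911895751953, 22.98748207092285), 9.12398910522461) 0.1170230819656762
-170.94687660290134
red 322 [ 0.6198 -0.2005  0.0968] [0.0913 0.0975 0.1013] flangez 0.0302 187
t 33.7 pos [ 0.5476 -0.2181  0.2238] F [ 0.1 -0.1  0. ] w 0.0855 xaxis yaw 98.58 z [ 0. -0. -1.] j [-0.38  0.42  0.25  1.39 -0.   -0.53]
to go (units of 25mm, tool) [13.794  5.76  -0.248]Traceback (most recent call last):
  File "<stdin>", line 9, in <module>
    return _quantile_unchecked(
        a, q, axis, out, overwrite_input, method, keepdims, weights)
    return _ureduce(a,
                    func=_quantile_ureduce_func,
    ...<5 lines>...
                    overwrite_input=overwrite_input,
                    method=method)
    r = func(a, **kwargs)
    result = _quantile(arr,
                       quantiles=q,
    ...<2 lines>...
                       out=out,
                       weights=wgt)
    slices_having_nans = np.isnan(arr[-1, ...])
                                  ~~~^^^^^^^^^
IndexError: index -1 is out of bounds for axis 0 with size 0
```

View pics/top8.png

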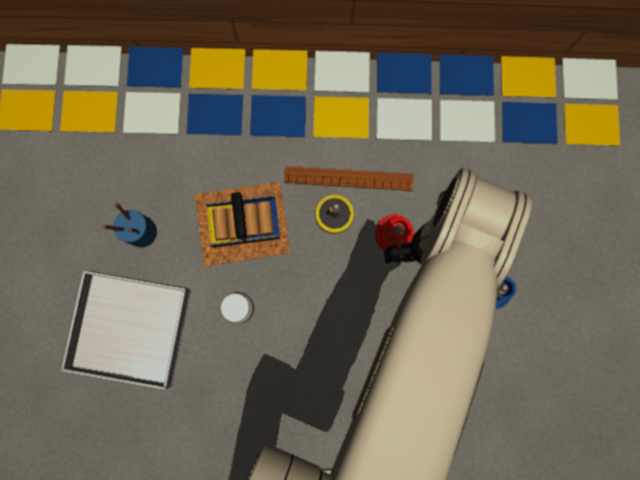

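View pics/side8.png

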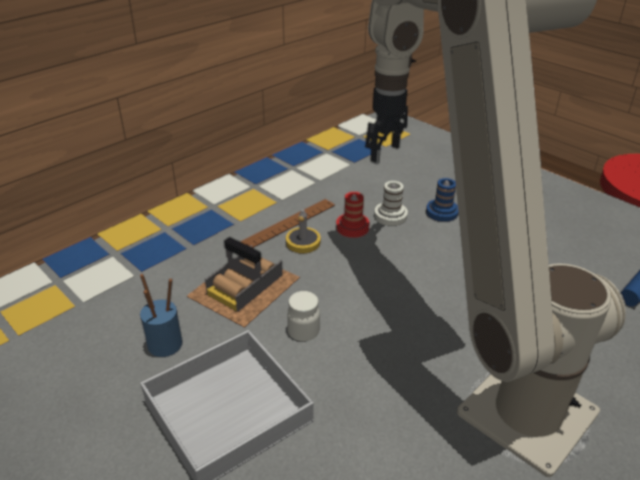

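```bash
python3 -m inch '[[1,0.4,0,0,0,-0.002,-1],[1,0.4,0,0,0,0,-1],[1,0.4,0,0,0,0,-1],[1,0.4,0,0,0,0,-1],[1,0.4,0,0,0,0,-1],[1,0.4,0,0,0,0,-1],[1,0.4,0,0,0,0,-1],[1,0.4,0,0,0,0,-1]]'; python3 -m inch '[[1,0.4,0,0,0,0,-1],[1,0.4,0,0,0,0,-1],[1,0.4,0,0,0,0,-1],[1,0.4,0,0,0,0,-1],[1,0.4,0,0,0,0,-1],[0.5,0.4,0,0,0,0,-1],[0,0,0,0,0,0,-1],[0,0,0,0,0,0,-1]]';python3 p.py .638 .1443 .085
```

```text
clock: 34.5
eef_pos: [0.5958, -0.007, 0.2239]
tool_rot: [0.65, 0.76, 0.0, 0.0]
ft_force: [0.3, -0.0, -0.2]
grip_width: 0.0856
clock: 35.3
eef_pos: [0.6332, 0.137, 0.2234]
tool_rot: [0.65, 0.76, -0.0, -0.0]
ft_force: [-1.2, 0.3, -0.5]
grip_width: 0.0854
t 35.3 pos [0.6332 0.137  0.2234] F [-1.2  0.3 -0.5] w 0.0854 xaxis yaw 98.99 z [-0.001 -0.001 -1.   ] j [ 0.21  0.55  0.45  1.47 -0.    0.06]
to go (units of 25mm, tool) [0.261 0.24  5.538]
```

```bash
python3 -m inch '[[0.26,0.24,0,0,0,0,-1],[0,0,0.7,0,0,0,-1],[0,0,0.7,0,0,0,-1],[0,0,0.7,0,0,0,-1],[0,0,0.7,0,0,0,-1],[0,0,0.7,0,0,0,-1],[0,0,0.7,0,0,0,-1],[0,0,0,0,0,0,-1]]'; python3 p.py .638 .1443 .085; python3 look.py 9
python3 -c "
import cv2;im=cv2.imread('pics/side9.png')[180:330,170:350];cv2.imwrite('pics/s9z.png',cv2.resize(im,None,fx=3.7,fy=3.7,interpolation=2))"
```

```text
clock: 36.1
eef_pos: [0.6365, 0.1432, 0.1159]
tool_rot: [0.65, 0.76, -0.002, -0.002]
ft_force: [-0.7, 0.1, -0.5]
grip_width: 0.0855
t 36.1 pos [0.6365 0.1432 0.1159] F [-0.7  0.1 -0.5] w 0.0855 xaxis yaw 98.9 z [-0.006 -0.001 -1.   ] j [ 0.22  0.61  0.27  1.23 -0.    0.07]
to go (units of 25mm, tool) [0.033 0.075 1.237]
```

View pics/s9z.png

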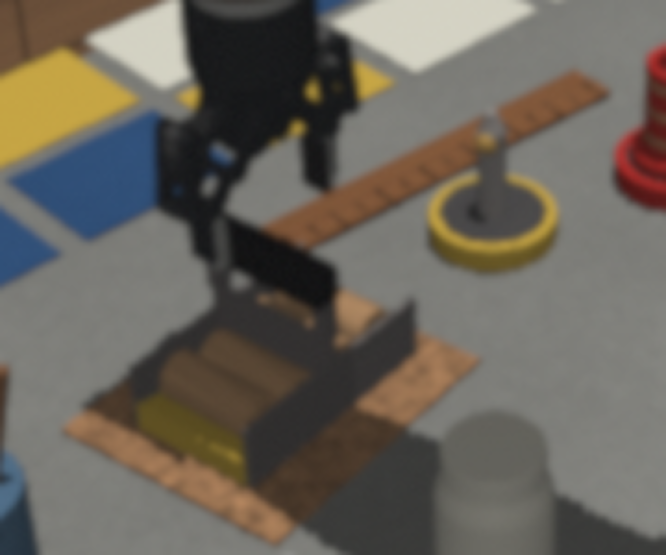

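```bash
python3 - <<'E'
from h import *
P=proj('side',[[.638,.1443,.117],[.638-.007,.1443+.042,.13],[.638+.007,.1443-.042,.13],[.638+.048,.152,.117],[.59,.1367,.117]])
print(((P-[170,180])*3.7).round())
E
```

```text
[[264. 241.]
 [213. 259.]
 [310. 189.]
 [203. 212.]
 [327. 271.]]
```

The fingers project where they should, on either side of the bar's centre. Lowering and gripping.

```bash
python3 -m inch '[[0,0,0.6,0,0,0,-1],[0,0,0.6,0,0,0,-1],[0,0,0,0,0,0,-1],[0,0,0,0,0,0,-1],[0,0,0,0,0,0,1],[0,0,0,0,0,0,1],[0,0,0,0,0,0,1],[0,0,0,0,0,0,1]]';python3 p.py; python3 -m inch '[[0,0,0,0,0,0,1],[0,0,0,0,0,0,1],[0,0,0,0,0,0,1],[0,0,0,0,0,0,1],[0,0,0,0,0,0,1],[0,0,0,0,0,0,1],[0,0,0,0,0,0,1],[0,0,0,0,0,0,1]]';python3 p.py .638 .1443 .085
```

```text
clock: 37.0
eef_pos: [0.6385, 0.1446, 0.0893]
tool_rot: [0.65, 0.76, 0.0, 0.0]
ft_force: [0.1, 0.2, -0.7]
grip_width: 0.0281
t 37.0 pos [0.6385 0.1446 0.0893] F [ 0.1  0.2 -0.7] w 0.0281 xaxis yaw 98.98 z [ 0.001  0.    -1.   ] j [0.22 0.63 0.23 1.17 0.   0.07]
clock: 37.8
eef_pos: [0.6386, 0.1442, 0.0893]
tool_rot: [0.65, 0.76, 0.0, 0.0]
ft_force: [-0.2, -3.6, 5.7]
grip_width: 0.0209
t 37.8 pos [0.6386 0.1442 0.0893] F [-0.2 -3.6  5.7] w 0.0209 xaxis yaw 98.96 z [ 0.001 -0.    -1.   ] j [ 0.22  0.63  0.23  1.17 -0.    0.07]
to go (units of 25mm, tool) [ 0.006 -0.025  0.171]
```

```bash
python3 -m inch '[[0,0,-0.1,0,0,0,1],[0,0,-0.2,0,0,0,1],[0,0,-0.4,0,0,0,1],[0,0,-0.6,0,0,0,1],[0,0,-0.6,0,0,0,1],[0,0,-0.6,0,0,0,1],[0,0,-0.6,0,0,0,1],[0,0,-0.6,0,0,0,1]]'; python3 -m inch '[[0,0,-0.6,0,0,0,1],[0,0,-0.6,0,0,0,1],[0,0,-0.5,0,0,0,1],[0,0,-0.3,0,0,0,1],[0,0,-0.1,0,0,0,1],[0,0,0,0,0,0,1],[0,0,0,0,0,0,1],[0,0,0,0,0,0,1]]'; python3 p.py .5 .2 .23; python3 look.py 10
python3 -c "
import cv2;im=cv2.imread('pics/side10.png')[130:330,140:380];cv2.imwrite('pics/s10z.png',cv2.resize(im,None,fx=2.8,fy=2.8,interpolation=2))"
```

```text
clock: 38.6
eef_pos: [0.6377, 0.1446, 0.1815]
tool_rot: [0.649, 0.76, -0.001, -0.001]
ft_force: [-0.7, -0.4, -6.7]
grip_width: 0.0213
clock: 39.4
eef_pos: [0.6378, 0.1444, 0.2327]
tool_rot: [0.65, 0.76, -0.001, -0.001]
ft_force: [-0.1, 0.1, -6.9]
grip_width: 0.0212
t 39.4 pos [0.6378 0.1444 0.2327] F [-0.1  0.1 -6.9] w 0.0212 xaxis yaw 98.98 z [-0.002 -0.    -1.   ] j [0.22 0.56 0.49 1.5  0.   0.07]
to go (units of 25mm, tool) [ 3.059 -5.098  0.119]
```

View pics/s10z.png

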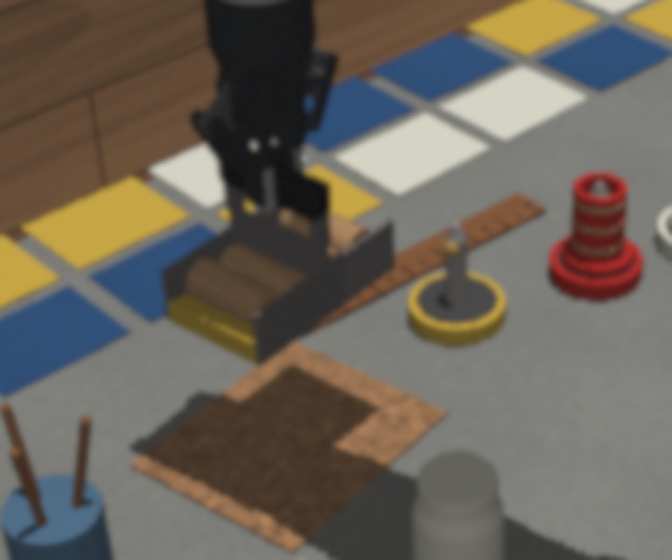

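The caddy is lifted level with its cores in place. Moving it towards the tray, staying inward of the pot and high over the jar.

```bash
python3 -m inch '[[0.1,-0.2,0,0,0,0,1],[0.2,-0.4,0,0,0,0,1],[0.3,-0.5,0,0,0,0,1],[0.3,-0.5,0,0,0,0,1],[0.3,-0.5,0,0,0,0,1],[0.3,-0.5,0,0,0,0,1],[0.3,-0.5,0,0,0,0,1],[0.3,-0.5,0,0,0,0,1]]' >/dev/null; python3 -m inch '[[0.3,-0.5,0,0,0,0,1],[0.3,-0.5,0,0,0,0,1],[0.3,-0.4,0,0,0,-0.01,1],[0.3,-0.3,0,0,0,-0.02,1],[0.3,-0.2,0,0,0,-0.02,1],[0.3,-0.2,0,0,0,-0.02,1],[0.3,-0.2,0,0,0,-0.02,1],[0.3,-0.2,0,0,0,-0.02,1]]'; python3 p.py .389 .391 .23
```

```text
clock: 41.1
eef_pos: [0.4649, 0.2268, 0.234]
tool_rot: [0.507, 0.862, 0.0, 0.0]
ft_force: [-0.1, -0.5, -7.2]
grip_width: 0.0212
t 41.1 pos [0.4649 0.2268 0.234 ] F [-0.1 -0.5 -7.2] w 0.0212 xaxis yaw 119.01 z [ 0.001  0.    -1.   ] j [ 0.45  0.27  0.06  1.35  0.   -0.05]
to go (units of 25mm, tool) [7.215 0.529 0.162]
```

```bash
python3 -m inch '[[0.3,0,0,0,0,-0.02,1],[0.4,0,0,0,0,-0.02,1],[0.5,0.1,0,0,0,-0.02,1],[0.5,0.2,0,0,0,-0.01,1],[0.5,0.2,0,0,0,0,1],[0.5,0.2,0,0,0,0,1],[0.5,0.2,0,0,0,0,1],[0.5,0.2,0,0,0,0,1]]' >/dev/null; python3 p.py .389 .391 .23;
```

```text
t 41.9 pos [0.4286 0.3177 0.2337] F [ 0.9 -0.5 -6.7] w 0.0215 xaxis yaw 131.38 z [-0. -0. -1.] j [ 0.64  0.31  0.1   1.36  0.   -0.08]
to go (units of 25mm, tool) [3.246 0.748 0.149]
```

```bash
python3 -m inch '[[0.5,0.2,0,0,0,0,1],[0.5,0.2,0,0,0,0,1],[0.5,0.2,0,0,0,0,1],[0.5,0.1,0,0,0,0,1],[0.4,0,0,0,0,0,1],[0.3,0,0,0,0,0,1],[0.2,0,0,0,0,0,1],[0.1,0,0,0,0,0,1]]' >/dev/null; python3 -m inch '[[0,0,0.2,0,0,0,1],[0,0,0.3,0,0,0,1],[0,0,0.3,0,0,0,1],[0,0,0.2,0,0,0,1],[0,0,0,0,0,0,1],[0,0,0,0,0,0,1],[0,0,0,0,0,0,1],[0,0,0,0,0,0,1]]'; python3 p.py .389 .391 .21; python3 look.py 11
```

```text
clock: 43.5
eef_pos: [0.3928, 0.3846, 0.2092]
tool_rot: [0.412, 0.911, 0.0, 0.0]
ft_force: [0.0, 0.1, -6.1]
grip_width: 0.0212
t 43.5 pos [0.3928 0.3846 0.2092] F [ 0.   0.1 -6.1] w 0.0212 xaxis yaw 131.37 z [ 0.001  0.001 -1.   ] j [ 0.77  0.35  0.1   1.32 -0.    0.05]
to go (units of 25mm, tool) [ 0.293  0.055 -0.031]
```

View pics/top11.png

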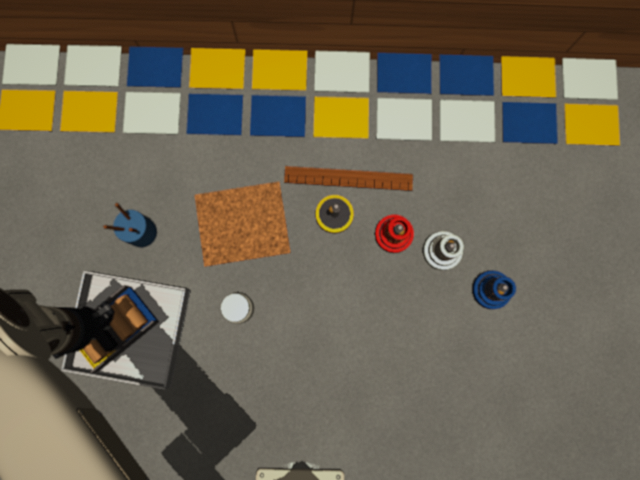

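View pics/side11.png

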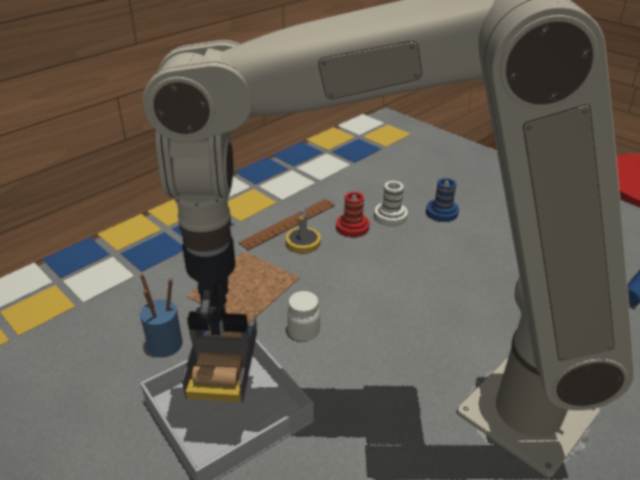

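Caddy is over the tray: (115,325) in the top view. Lowering slightly, then tipping to the yellow side.

```bash
python3 -m inch '[[0.2,0,0.2,0,0,0,1],[0.1,0,0.4,0,0,0,1],[0,0,0.1,0,0,0,1],[0,0,0,0,-0.01,0,1],[0,0,0,0,-0.02,0,1],[0,0,0,0,-0.02,0,1],[0,0,0,0,-0.02,0,1],[0,0,0,0,-0.02,0,1]]'; python3 p.py; python3 -m inch '[[0,0,0,0,-0.02,0,1],[0,0,0,0,-0.02,0,1],[0,0,0,0,-0.02,0,1],[0,0,0,0,-0.02,0,1],[0,0,0,0,-0.02,0,1],[0,0,0,0,-0.02,0,1],[0,0,0,0,-0.02,0,1],[0,0,0,0,-0.02,0,1]]'; python3 p.py; python3 look.py 12
```

```text
clock: 44.4
eef_pos: [0.3873, 0.3903, 0.1909]
tool_rot: [0.408, 0.902, -0.058, 0.129]
ft_force: [0.4, -0.3, -7.2]
grip_width: 0.021
t 44.4 pos [0.3873 0.3903 0.1909] F [ 0.4 -0.3 -7.2] w 0.021 xaxis yaw 131.38 z [ 0.185 -0.21  -0.96 ] j [ 0.94  0.4   0.09  1.33 -0.28  0.23]
clock: 45.2
eef_pos: [0.3871, 0.3911, 0.1907]
tool_rot: [0.381, 0.842, -0.157, 0.348]
ft_force: [-0.0, 0.4, -4.9]
grip_width: 0.021
t 45.2 pos [0.3871 0.3911 0.1907] F [-0.   0.4 -4.9] w 0.021 xaxis yaw 131.27 z [ 0.467 -0.53  -0.708] j [ 1.15  0.6   0.2   1.56 -0.7   0.58]
```

View pics/side12.png

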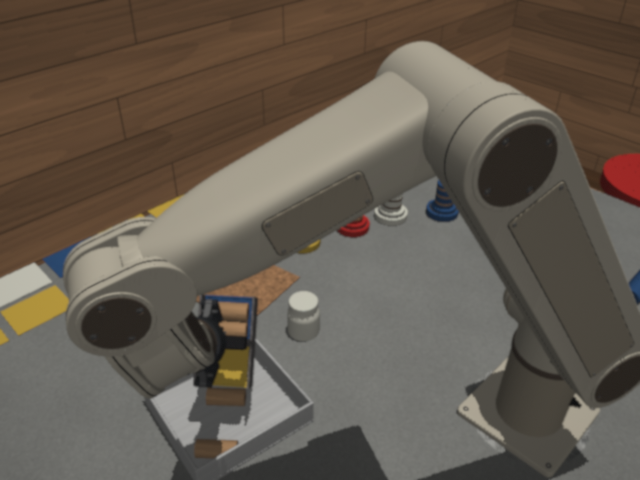

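At 45° the yellow bay (230,365) is empty. One core is in the tray (215,450) and the other is just falling (226,397). I'll tip a little further and look again.

```bash
python3 -m inch '[[0,0,0,0,-0.02,0,1],[0,0,0,0,-0.02,0,1],[0,0,0,0,-0.02,0,1],[0,0,0,0,0,0,1],[0,0,0,0,0,0,1],[0,0,0,0,0,0,1],[0,0,0,0,0,0,1],[0,0,0,0,0,0,1]]'; python3 p.py; python3 look.py 13
```

```text
clock: 46.1
eef_pos: [0.3879, 0.39, 0.192]
tool_rot: [0.365, 0.805, -0.192, 0.426]
ft_force: [0.3, -0.4, -6.3]
grip_width: 0.021
t 46.1 pos [0.3879 0.39   0.192 ] F [ 0.3 -0.4 -6.3] w 0.021 xaxis yaw 131.2 z [ 0.546 -0.62  -0.563] j [ 1.2   0.71  0.25  1.71 -0.82  0.75]
```

View pics/side13.png

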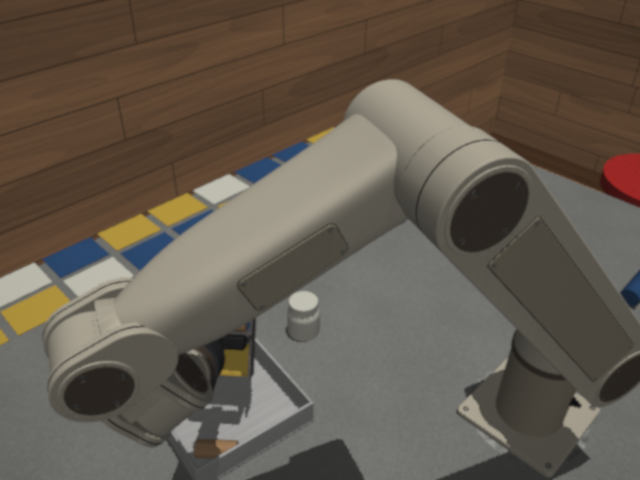

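View pics/top13.png

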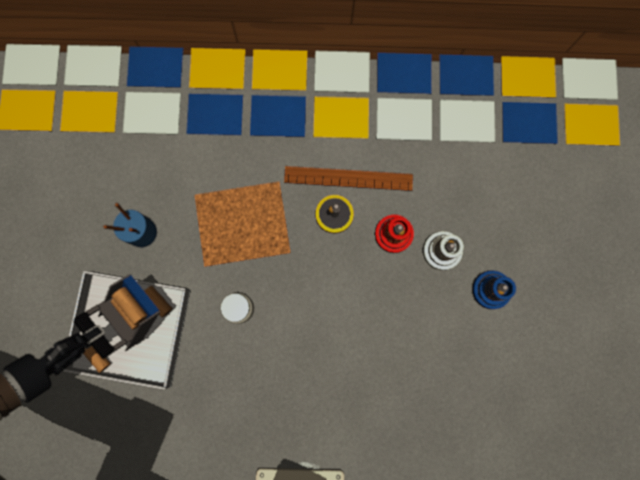

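Both spent cores look to be in the tray, at (97,357) and (160,302). Turning the caddy back upright gently.

```bash
python3 -m inch '[[0,0,0,0,0.01,0,1],[0,0,0,0,0.02,0,1],[0,0,0,0,0.02,0,1],[0,0,0,0,0.02,0,1],[0,0,0,0,0.02,0,1],[0,0,0,0,0.02,0,1],[0,0,0,0,0.02,0,1],[0,0,0,0,0.02,0,1]]' >/dev/null; python3 -m inch '[[0,0,0,0,0.02,0,1],[0,0,0,0,0.02,0,1],[0,0,0,0,0.02,0,1],[0,0,0,0,0.02,0,1],[0,0,0,0,0.02,0,1],[0,0,0,0,0.02,0,1],[0,0,0,0,0.02,0,1],[0,0,0,0,0.01,0,1]]'; python3 -m inch '[[0,0,0,0,0.01,0,1],[0,0,-0.1,0,0,0,1],[0,0,-0.3,0,0,0,1],[0,0,-0.4,0,0,0,1],[0,0,-0.4,0,0,0,1],[0,0,-0.4,0,0,0,1],[0,0,-0.3,0,0,0,1],[0,0,-0.1,0,0,0,1]]';python3 p.py; python3 look.py 14;python3 -c "
import cv2;im=cv2.imread('pics/top14.png')[230:400,40:270];cv2.imwrite('pics/t14z.png',cv2.resize(im,None,fx=3.2,fy=3.2,interpolation=2))"
```

```text
clock: 47.8
eef_pos: [0.3879, 0.3878, 0.1913]
tool_rot: [0.412, 0.911, -0.008, 0.015]
ft_force: [0.9, 1.4, -5.2]
grip_width: 0.0213
clock: 48.6
eef_pos: [0.388, 0.3906, 0.2429]
tool_rot: [0.412, 0.911, 0.001, 0.001]
ft_force: [-0.7, -0.1, -6.3]
grip_width: 0.021
t 48.6 pos [0.388  0.3906 0.2429] F [-0.7 -0.1 -6.3] w 0.021 xaxis yaw 131.4 z [ 0.002  0.002 -1.   ] j [ 0.79  0.34  0.16  1.4  -0.    0.07]
```

View pics/t14z.png

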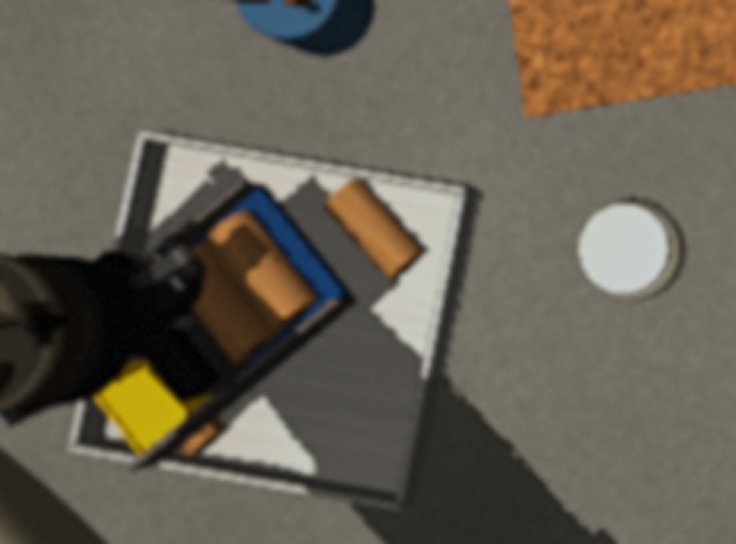

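View pics/side14.png

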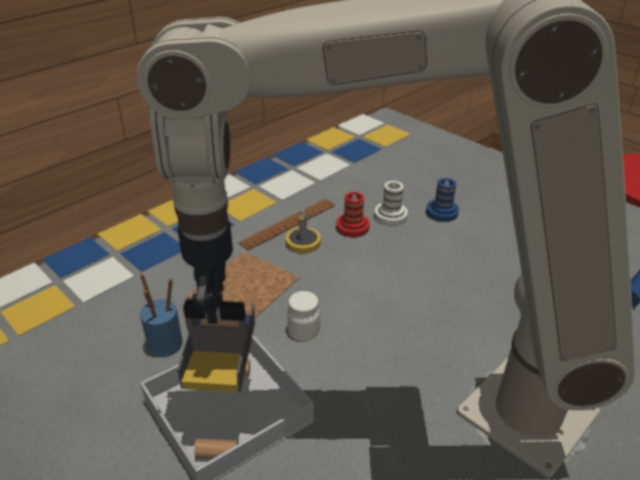

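Two good cores are in the blue bay, the yellow bay is empty, and both spent cores are inside the tray. Carrying the caddy back.

```bash
python3 -m inch '[[-0.1,0,0,0,0,0,1],[-0.3,0,0,0,0,0,1],[-0.5,0,0,0,0,0,1],[-0.6,-0.1,0,0,0,0,1],[-0.6,-0.1,0,0,0,0,1],[-0.6,-0.1,0,0,0,0,1],[-0.6,-0.1,0,0,0,0,1],[-0.6,-0.1,0,0,0,0,1]]' >/dev/null;  python3 -m inch '[[-0.6,-0.1,0,0,0,0,1],[-0.6,-0.1,0,0,0,0.01,1],[-0.6,0,0,0,0,0.02,1],[-0.6,0,0,0,0,0.02,1],[-0.4,0.1,0,0,0,0.02,1],[-0.3,0.3,0,0,0,0.02,1],[-0.3,0.4,0,0,0,0.02,1],[-0.3,0.5,0,0,0,0.02,1]]'>/dev/null;python3 p.py .6386 .1442 .23
```

```text
t 50.3 pos [0.522  0.2433 0.2414] F [-0.2 -0.6 -5.1] w 0.0212 xaxis yaw 107.76 z [-0. -0. -1.] j [0.44 0.39 0.24 1.42 0.   0.13]
to go (units of 25mm, tool) [-5.198  3.234  0.454]
```

```bash
python3 -m inch '[[-0.4,0.5,0,0,0,0.02,1],[-0.4,0.5,0,0,0,0.02,1],[-0.5,0.5,0,0,0,0.01,1],[-0.6,0.5,0,0,0,0,1],[-0.6,0.4,0,0,0,0,1],[-0.6,0.3,0,0,0,0,1],[-0.5,0.1,0,0,0,0,1],[-0.3,0,0,0,0,0,1]]' >/dev/null; python3 -m inch '[[-0.1,0,0,0,0,0,1],[0,0,0,0,0,0,1],[0,0,0,0,0,0,1],[0,0,0,0,0,0,1],[0,0,0,0,0,0,1],[0,0,0,0,0,0,1],[0,0,0,0,0,0,1],[0,0,0,0,0,0,1]]' >/dev/null; python3 p.py .6386 .1442 .23
```

```text
t 51.9 pos [0.6082 0.1605 0.2413] F [-0.1  0.5 -5.6] w 0.0208 xaxis yaw 98.99 z [-0. -0. -1.] j [0.26 0.5  0.42 1.48 0.   0.1 ]
to go (units of 25mm, tool) [-0.834  1.099  0.451]
```

```bash
python3 -m inch '[[-0.1,0.1,0,0,0,0,1],[-0.2,0.3,0,0,0,0,1],[-0.3,0.4,0,0,0,0,1],[-0.2,0.2,0,0,0,0,1],[0,0.1,0,0,0,0,1],[0,0,0.2,0,0,0,1],[0,0,0.4,0,0,0,1],[0,0,0.5,0,0,0,1]]' >/dev/null; python3 -m inch '[[0,0,0.6,0,0,0,1],[0,0,0.6,0,0,0,1],[0,0,0.6,0,0,0,1],[0,0,0.6,0,0,0,1],[0,0,0.6,0,0,0,1],[0,0,0.5,0,0,0,1],[0,0,0.4,0,0,0,1],[0,0,0.2,0,0,0,1]]' >/dev/null; python3 p.py .6386 .1442 .0893
```

```text
t 53.5 pos [0.6376 0.1449 0.1098] F [ 0.1 -0.6 -6.1] w 0.0211 xaxis yaw 98.99 z [-0.002 -0.    -1.   ] j [0.22 0.62 0.26 1.22 0.   0.07]
to go (units of 25mm, tool) [-0.033  0.036  0.818]
```

```bash
python3 -m inch '[[0,0,0.2,0,0,0,1],[0,0,0.2,0,0,0,1],[0,0,0.2,0,0,0,1],[0,0,0.1,0,0,0,1],[0,0,0.05,0,0,0,1],[0,0,0,0,0,0,1],[0,0,0,0,0,0,1],[0,0,0,0,0,0,1]]' >/dev/null; python3 p.py .6386 .1442 .0893
```

```text
t 54.3 pos [0.6388 0.1449 0.0929] F [ 0.3 -1.5 -5.7] w 0.0209 xaxis yaw 98.98 z [ 0.001  0.    -1.   ] j [0.22 0.63 0.24 1.18 0.   0.07]
to go (units of 25mm, tool) [-0.028 -0.012  0.144]
```

```bash
python3 -m inch '[[0,0,0.06,0,0,0,1],[0,0,0.06,0,0,0,1],[0,0,0.06,0,0,0,1],[0,0,0,0,0,0,1],[0,0,0,0,0,0,1],[0,0,0,0,0,0,1],[0,0,0,0,0,0,1],[0,0,0,0,0,0,1]]' >/dev/null; python3 p.py .6386 .1442 .0893
```

```text
t 55.1 pos [0.6386 0.1449 0.0893] F [-4.2 -0.9  6. ] w 0.0211 xaxis yaw 98.98 z [ 0.001  0.    -1.   ] j [0.22 0.63 0.23 1.17 0.   0.07]
to go (units of 25mm, tool) [-0.029 -0.005  0.   ]
```

Resting on the mat (+6 N). Releasing and lifting away.

```bash
python3 -m inch '[[0,0,0,0,0,0,-1],[0,0,0,0,0,0,-1],[0,0,0,0,0,0,-1],[0,0,0,0,0,0,-1],[0,0,0,0,0,0,-1],[0,0,0,0,0,0,-1],[0,0,0,0,0,0,-1],[0,0,0,0,0,0,-1]]'; python3 -m inch '[[0,0,-0.3,0,0,0,-1],[0,0,-0.6,0,0,0,-1],[0,0,-0.8,0,0,0,-1],[0,0,-0.8,0,0,0,-1],[0,0,-0.8,0,0,0,-1],[0,0,-0.8,0,0,0,-1],[0,0,-0.8,0,0,0,-1],[0,0,-0.8,0,0,0,-1]]'; python3 -m inch '[[0,-0.8,0,0,0,0,-1],[0,-0.8,0,0,0,0,-1],[0,-0.8,0,0,0,0,-1],[0,-0.8,0,0,0,0,-1],[0,-0.8,0,0,0,0,-1],[0,-0.8,0,0,0,0,-1],[0,-0.8,0,0,0,0,-1],[0,-0.8,0,0,0,0,-1]]'; python3 p.py; python3 look.py 15
```

```text
clock: 55.9
eef_pos: [0.6385, 0.1449, 0.0881]
tool_rot: [0.65, 0.76, -0.0, 0.0]
ft_force: [-0.8, 0.2, 0.9]
grip_width: 0.0855
clock: 56.7
eef_pos: [0.6385, 0.1449, 0.2322]
tool_rot: [0.65, 0.76, 0.0, 0.0]
ft_force: [0.6, -0.2, -0.5]
grip_width: 0.0853
clock: 57.5
eef_pos: [0.4798, 0.1198, 0.2313]
tool_rot: [0.65, 0.76, 0.0, 0.0]
ft_force: [1.4, 0.7, 0.6]
grip_width: 0.0856
t 57.5 pos [0.4798 0.1198 0.2313] F [1.4 0.7 0.6] w 0.0856 xaxis yaw 98.98 z [ 0.001  0.    -1.   ] j [ 0.24  0.23 -0.01  1.33  0.    0.09]
```

View pics/top15.png

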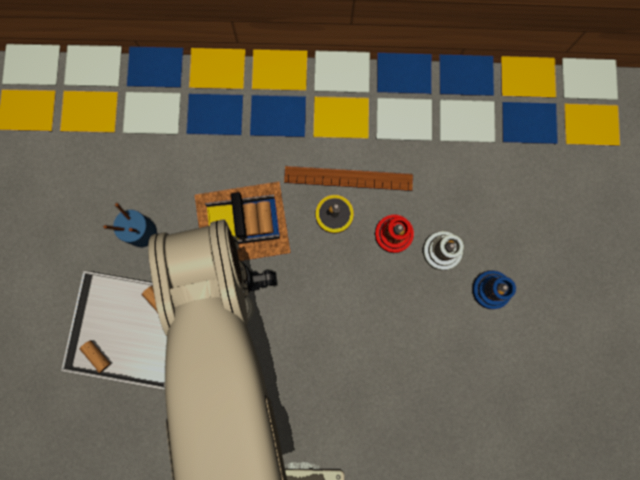

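View pics/side15.png

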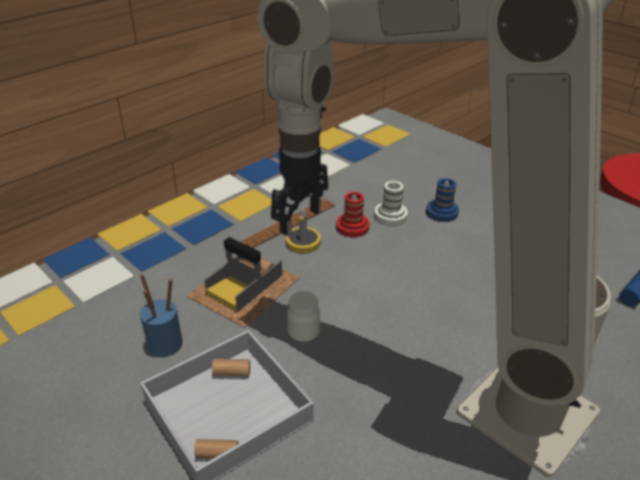

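Caddy is upright on the mat with an empty yellow bay. Both spent cores are in the tray (side view 231,368 and 216,449), all three sleeves are on their posts, and the jar, pot and ruler are in place. One numeric check of sleeve seating and bystanders remains before I hand in.

```bash
python3 - <<'E'
from m import *
D={}
for k in ('0','15'):
    d=np.load(f'top{k}.npy'); d[d<.5]=np.nan; D[k]=cloud('top',d)
C=D['15']; mid=lambda t:((t.min(0)+t.max(0))/2).round(4)
for nm,p in dict(red=(.6207,-.2005),white=(.5842,-.3125),blue=(.498,-.4232)).items():
    r=np.hypot(C[...,0]-p[0],C[...,1]-p[1]); P=C[(r<.026)&(r>.018)&(C[...,2]>.08)]; f=C[(r>.029)&(r<.033)]; b=C[(r>.037)&(r<.041)]
    t=C[(r<.04)&(C[...,2]>.09)]
    print(nm,'rim z',np.nanmedian(P[:,2]).round(4),'ctr',mid(t),'flange top',np.nanpercentile(f[:,2],[30,50,70]).round(4),'base',np.nanmedian(b[:,2]).round(4))
h=C[(C[...,0]>.55)&(C[...,0]<.72)&(C[...,1]>.05)&(C[...,1]<.22)&(C[...,2]>.105)&(C[...,2]<.13)]
print('handle',cv2.minAreaRect((h[:,:2]*1000).astype(np.float32)),np.median(h[:,2]))
a,b=cv2.imread('pics/side0.png'),cv2.imread('pics/side15.png')
hs=[cv2.cvtColor(x,cv2.COLOR_BGR2HSV) for x in (a,b)]
for h in hs:
    m=(h[...,0]>95)&(h[...,0]<115)&(h[...,1]>90); m[:290]=0;m[:,200:]=0; print('pot',np.argwhere(m).mean(0).round(1),m.sum())
def jar(x): return x[330:342,285:325].astype(int).mean()
for k in ('top0','top15'):
    x=cv2.cvtColor(cv2.imread(f'pics/{k}.png'),cv2.COLOR_BGR2HSV); m=(x[...,0]<14)&(x[...,1]>130); m[:160]=0;m[195:]=0;m[:,:284]=0;m[:,420:]=0; print('ruler',np.argwhere(m).mean(0).round(1),m.sum())
E
```

```text
red rim z 0.098 ctr [ 0.6197 -0.2011  0.0981] flange top [0.0293 0.0305 0.0321] base 0.021
white rim z 0.098 ctr [ 0.5833 -0.3126  0.0972] flange top [0.0288 0.0302 0.0321] base 0.0205
blue rim z 0.0975 ctr [ 0.4972 -0.4242  0.0981] flange top [0.0264 0.0285 0.0299] base 0.0197
handle ((638.5470581054688, 144.9395751953125), (96.5091323852539, 22.240806579589844), 9.084966659545898) 0.1169448635809701
pot [329.3 161.3] 1480
pot [329.2 161.3] 1474
ruler [178.  348.1] 2106
ruler [178.  348.1] 2108
```

```bash
python3 -c "
from workcell import bot
print(bot.job_done())"
```

```text
the job is handed in; nothing more can be done
None
```

The job is handed in, at about 58 s on the robot's clock. The blue, red and white sleeves are pressed home on their posts, wide end up. There was no yellow sleeve on the table. After the sleeves, I tipped the caddy to about 56° over the scrap tray and set it back upright on its cork mat.

**Sleeve seating:** each stopped with 15–20 N of resistance, 20 mm above its table grip height, which is the height of the post base. The last top depth image puts the rims at 97.5–98 mm and the foot flanges at about 30 mm (blue about 28.5 mm), as expected for home. I didn't observe the ball clicks directly; I inferred them from these heights and forces.

**Caddy and cores:** the last pictures show both spent cores in the tray, the yellow bay empty and both good cores in the blue bay. The fingers only held the handle bar. The caddy is within 1 mm of where it started.

**Bystanders:** the pot and ruler measure unmoved between the first and last pictures. The jar looks unmoved, but I only checked it by eye. No sleeve was knocked aside in any picture I took, and no check failed or disagreed.

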